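# Fit the guide roller on its axle pin

## Robot

A 6-joint arm with a two-finger parallel gripper is mounted at the origin on the work surface. World frame = base frame: x ahead of the robot, y to its left, z up, the work surface at z = 0. Lengths are in mm, angles in rad, forces in N, time in s.
With the tool pointing down it reaches from about 375 to 925 mm from the base axis. Payload 5.7 kg.
Tool frame: the origin (TCP) lies midway between the tips of the shut fingers; the grasp point (between the pads) lies 19 mm behind it (env.grip_point_offset is the distance from the TCP to the grasp point, in mm); z points along the fingers, y is the direction in which the jaws open and shut (so a half turn about z gives the same grasp; the last joint's range is limited). The gripper opens to 85 mm and grips with 20 to 120 N. Pads are 22 mm wide; open, the fingers measure 114 mm over their backs; the gripper's body (76 mm by 85 mm) begins 54 mm behind the grasp point. The pads swing forward as they close: fully open they stand 13 mm farther back than shut.
Start: joints at [-1.315, 0.359, 1.51, -0, 1.272, -0.115], TCP at [217.4, -559.196, 231.267] pointing down, gripper open.
Joint ranges: [-2.97, 2.97], [-1.01, 2.36], [0.21, 2.38], [-0.96, 4.11], [0.2, 2.71], [-2.98, 2.98]. Speed limits (rad/s): [2.39, 2.39, 3.14, 3.14, 3.14, 3.14].

## Interface

Orientations are given as a unit quaternion [w, x, y, z].
In Python, from workcell import env, eyes gives the robot as it stands.
- The arm moves only by the tool servo_tool, never from a script. Its argument "deltas" is a list of rows, each a list of 5 numbers: the opening in per cent of the stroke, from 0 (shut) to 100 (fully open), then the shift along the tool's x, y, z in m, then the turn about the tool's z in rad. In form: [[fingers, tx, ty, tz, spin], ...]. A call has exactly 8 rows; each row is the pose to reach, as a shift and turn from the pose measured when the call began, along the tool's axes at that moment; what a row does not reach only later rows make up. A row lasts 1/8 s, in which the tool goes at most 62.5 mm and 10.7 degrees, less where a joint would pass 70% of its speed; a pose out of reach is approached as far as the arm can. A call with a gripper value outside its range is refused whole. The fingers move at their own pace and stop on an object; "force" is the grip in N (left out, the last holds). Time passes only in rows, so rows that repeat a pose let the fingers close, or fill a call up. It gives the time, the measured TCP pose, the force and the opening at its end, in the units of the state.
- env.observe(): the state, without advancing time (a new reading comes with each control period).
- eyes.capture(name): name is "scene" or "top"; returns a dict with "color" (384x512x3 uint8, red, green, blue), "depth" (384x512 float32, mm along the optical axis (not along the pixel's ray), 0 where there is no reading), "intrinsics" (3x3 intrinsics, pixels), "k1" (the pictures are not rectified: a ray, as slopes to the right and down, at radius r is drawn at 1 + k1 r^2 times it, then the intrinsics apply), "world_to_cam" (4x4, takes a point from world to camera coordinates). Camera axes: x right, y up, looking along -z (the intrinsics and any distortion apply to the point x, -y, -z); pixel columns grow to the right and rows downward; lengths in mm; the calibration is good to about 2 mm. A picture is of the moment at which its call begins.
- env.sign_off(): hands the job in, once; it reports no verdict.
The state is a dict: "time": time; "qpos": joint angles; "qvel": joint speeds; "effort": joint torques, N m; "eef_pos": TCP position; "tcp_rot": TCP orientation; "ft_force": force on the tool from outside, world axes, zero at the start; "ft_torque": the same for the moment, N m; "gripper_width": finger opening in mm.
Only numpy, scipy, OpenCV 4.12 (cv2) and the standard library are available. Lean on these libraries where they do the work, as an engineer would, in place of code of your own. Each camera call takes 0.05 s, during which the arm holds its last target.

## Task

Rebuild the bandsaw's blade guide: take the long plain pin from the wooden rack and press it fully home into the blind hole of the slanted aluminium guide block. Then slip the thick roller over the pin until it lies flat on the block's face, and let go. Leave the other pins, the thin spacer ring, the pliers and the screwdriver where they are.

Things in the scene. Friction and masses are not known exactly. Their poses are not given: they have to be found in the camera images.
- hole (a point): centre of the mouth of the one hole in the slanted top face of the guide block. z is the hole's axis, pointing out, 30 degrees from vertical and leaning to the robot's side; x and y lie in the face along its edges (y level, x climbing away from the robot). The hole is round, 17 mm wide, 22 mm deep, flat-bottomed, without chamfer; its mouth is about 65 mm above the table.
- block: guide block of bare aluminium, 70 x 70 mm, 40 mm thick, held at 30 degrees on a dark steel angle fixture (base 130 x 100 mm), fixed: it does not move when pushed. Origin: centre of the block's underside; axes as those of the hole.
- pin: the long plain steel pin, 16 mm in diameter, 60 mm long, square-cut ends (0.6 mm edge break), no head, about 90 g. It stands loose in one of the three holes of the rack, its top 70 mm above the table. Origin: centre of its lower end; z along the pin, upward. Fully home in the block, 38 mm of it stands out of the face.
- pin_mid (a point): the middle of the long pin's length, on its axis; 30 mm from either end
- rack: wooden block 165 x 50 x 30 mm with three round holes in a row along its x, 55 mm apart, 20 mm deep, 17 mm wide, one pin in each; fixed to the table. Origin: centre of the underside; z up. The long pin stands out 40 mm, the short one 22 mm.
- roller: the thick steel roller, a plain ring 44 mm outside, bore 19 mm, 20 mm high, about 190 g, lying flat on the table. Origin: centre of its underside, z along its axis.
- roller_mid (a point): centre of the roller, on its axis, 10 mm from either face
- spacer: thin steel spacer ring, 44 mm outside, bore 28 mm, 8 mm high, flat on the table near the roller; not to be used. Origin: centre of its underside.
- short_pin: short plain steel pin in the rack, 16 mm in diameter, 42 mm long; not to be used. Origin: centre of its lower end.
- headed_pin: steel pin in the rack, 16 mm in diameter, 60 mm long, with a head 26 mm wide and 8 mm high at its top; not to be used. Origin: centre of its lower end.
- pliers: locking pliers, about 200 x 45 x 17 mm, lying beyond the fixture. Origin at table level near their pivot; x runs to the jaws.
- driver: screwdriver lying along its x to the robot's left of the rings. Origin at table level, handle towards -x.
Things that resemble listed ones, but are neither listed nor needed, are in the scene too. Leave any purple or red look-alike of the part that bears hole alone. What is shaped like the roller but orange is not meant.

How it is judged (in metres and radians):
On the way, in this order (a step that is already met when the one before it is completed fails the run):
1. the long pin is pressed fully home in the block's hole (x of pin_mid in the frame of hole between -0.003 and 0.003 m and y of pin_mid in the frame of hole between -0.003 and 0.003 m and z of pin_mid in the frame of hole below 0.0105 m and angle between the z axis of pin and the z axis of hole, either way round below 0.1 rad), for 0.2 s.
2. the roller is on the pin, flat on the block's face (x of roller_mid in the frame of hole between -0.005 and 0.005 m and y of roller_mid in the frame of hole between -0.005 and 0.005 m and z of roller_mid in the frame of hole below 0.013 m and angle between the z axis of roller and the z axis of hole, either way round below 0.1 rad), for 0.2 s.
At the end, for the whole second after the job is handed in: The long pin is in the block's hole, within 2.5 mm of the bottom, within 3 mm of the hole's axis and 0.1 rad of its direction; the roller is round the pin, its underside within 3 mm of the face, within 5 mm of the axis, within 0.1 rad of flat; both are at rest (all of step 1 and all of step 2 and linear speed of each of pin, roller below 0.01 m/s); the robot touches nothing.
It fails at once if another pin shifted by more than 20 mm (distance of any of short_pin, headed_pin from where it was at the start of the episode above 0.02 m).
It fails at once if the spacer ring shifted by more than 30 mm (distance of spacer from where it was at the start of the episode above 0.03 m).
It fails at once if the pliers or screwdriver shifted by more than 30 mm (distance of any of pliers, driver from where it was at the start of the episode above 0.03 m).
It also fails if it takes over 67 s, if anything falls off the work surface, if the arm or the gripper's body presses on something with over 40 N, if the wrist force passes 120 N, or if a joint passes its speed limit or range.

## Working session

There is one attempt and no reset: what is moved stays moved. The work goes in short steps, Python scripts to look and compute and a tool call to move; the robot and the scene stay as the last step left them, time stands still between calls to the robot, and variables do not carry over. Pictures are saved under pics/ and viewed, and the job is handed in when it is done.

Besides the shell and the picture viewer there is one more tool, called after "Emit:" as name(argument=value, ...) on one line, values as JSON. servo_tool: Moves the arm, as the interface text tells. Its arguments: {"type":"object","properties":{"deltas":{"type":"array"},"force":{"type":"number"}},"required":["deltas"]}

```bash
ls -la; mkdir -p pics; python3 - <<'E'
from workcell import env, eyes
import cv2,numpy as np
s=env.observe();print(s, env.grip_point_offset)
for n in("scene","top"):
    c=eyes.capture(n); np.savez(f"{n}0.npz",**c)
    cv2.imwrite(f"pics/{n}0.png",cv2.resize(c["color"][:,:,::-1],(800,600),interpolation=cv2.INTER_CUBIC))
    print(n,c["intrinsics"],c["k1"],c["world_to_cam"])
E
```

```text
total 12
drwxr-xr-x  3 agent agent 4096 Dec  6 11:31 .
drwxr-xr-x 23 root  root  4096 Dec  6 11:31 ..
drwxr-xr-x  2 agent agent 4096 Dec  6 11:31 pics
{'time': 0.0, 'qpos': array([-1.31509823e+00,  3.59542232e-01,  1.51144734e+00, -1.24405098e-05,
        1.27249464e+00, -1.15115718e-01]), 'qvel': array([ 3.98273888e-04, -1.99697508e-04,  1.85278344e-03, -5.13425470e-05,
       -3.67766322e-04,  7.80576335e-04]), 'effort': array([ 2.01648487e-03, -5.27608073e+01, -2.78617752e+01, -4.62304115e-06,
        1.27251635e-02, -1.25405290e-05]), 'eef_pos': array([ 217.22922822, -558.55761721,  230.42575086]), 'tcp_rot': array([-9.43025783e-04,  9.82860542e-01,  1.84348203e-01, -7.23543232e-05]), 'ft_force': array([ 0.23492793, -0.3229487 , -0.25122368]), 'ft_torque': array([0.03811619, 0.01190654, 0.00951339]), 'gripper_width': 85.29018167047101} 18.700000000000003
scene [[416.7634301    0.         256.75904838]
 [  0.         416.7634301  191.10604821]
 [  0.           0.           1.        ]] 0.006819182504309043 [[ 8.61967710e-01  5.06390205e-01 -2.40962053e-02 -5.26506871e+02]
 [-2.75697843e-01  5.08115003e-01  8.15971717e-01  8.53844575e+01]
 [ 4.25443728e-01 -6.96698001e-01  5.77589413e-01 -1.21749702e+03]
 [ 0.00000000e+00  0.00000000e+00  0.00000000e+00  1.00000000e+00]]
top [[390.23991133   0.         249.76871035]
 [  0.         390.23991133 187.72314015]
 [  0.           0.           1.        ]] -0.006824522404433108 [[-6.98346472e-03 -9.99954498e-01 -6.49865943e-03  6.92130510e+01]
 [ 9.95307233e-01 -7.57795085e-03  9.64680638e-02 -5.61197962e+02]
 [-9.65129208e-02 -5.79448141e-03  9.95314865e-01 -9.66136440e+02]
 [ 0.00000000e+00  0.00000000e+00  0.00000000e+00  1.00000000e+00]]
```

View pics/scene0.png

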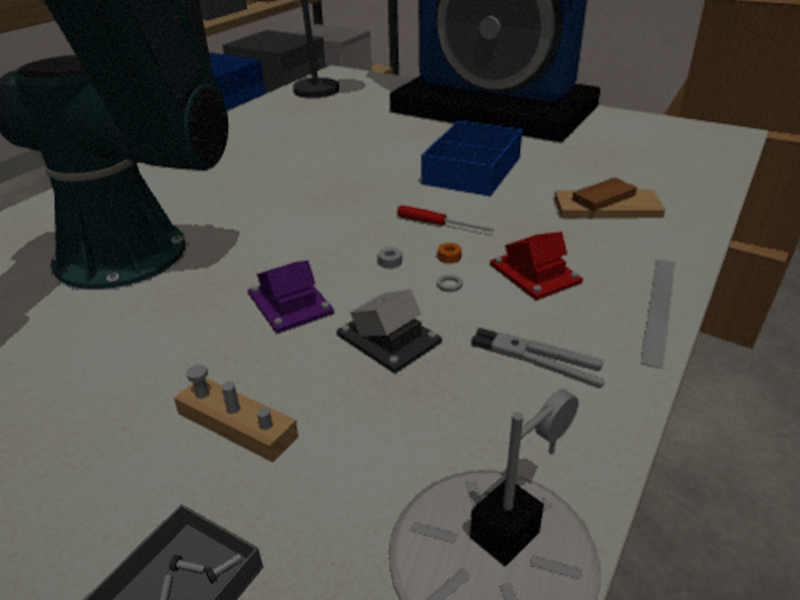

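View pics/top0.png

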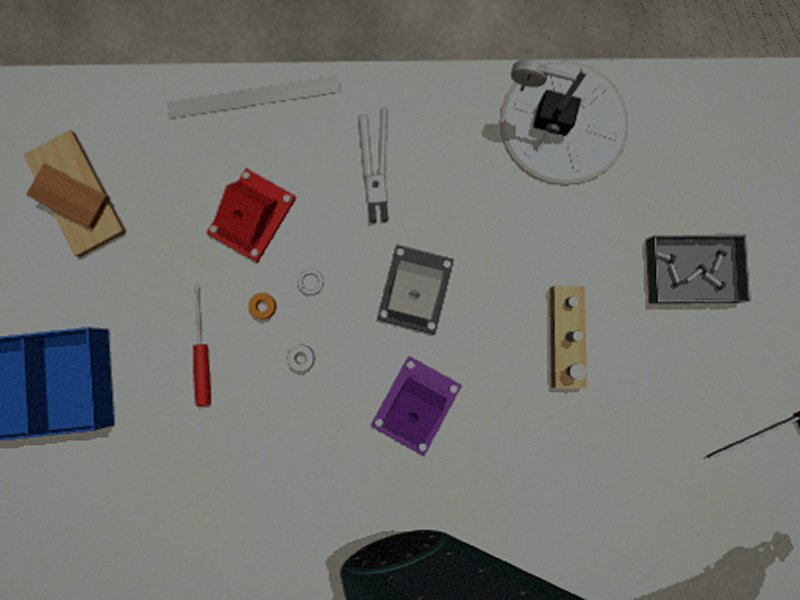

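```bash
cat > h.py <<'E'
import numpy as np, cv2
def load(n):
    return dict(np.load(n))
def cloud(c):
    K=c["intrinsics"];k1=float(c["k1"]);D=c["depth"]
    h,w=D.shape
    v,u=np.mgrid[0:h,0:w].astype(float)
    xd=(u-K[0,2])/K[0,0]; yd=(v-K[1,2])/K[1,1]
    x,y=xd.copy(),yd.copy()
    for _ in range(10):
        s=1+k1*(x*x+y*y); x=xd/s;y=yd/s
    P=np.stack([x*D,-y*D,-D],-1)
    W=np.linalg.inv(c["world_to_cam"])
    P=P@W[:3,:3].T+W[:3,3]
    P[D==0]=np.nan
    return P
def ray(c,uv):
    K=c["intrinsics"];k1=float(c["k1"])
    xd=(uv[0]-K[0,2])/K[0,0]; yd=(uv[1]-K[1,2])/K[1,1];x,y=xd,yd
    for _ in range(10):
        s=1+k1*(x*x+y*y); x=xd/s;y=yd/s
    W=np.linalg.inv(c["world_to_cam"])
    return W[:3,3], W[:3,:3]@np.array([x,-y,-1])
def atz(c,uv,z):
    o,d=ray(c,uv); return o+d*(z-o[2])/d[2]
def proj(c,P):
    P=np.atleast_2d(P);M=c["world_to_cam"];K=c["intrinsics"];k1=float(c["k1"])
    q=P@M[:3,:3].T+M[:3,3]; x=q[:,0]/-q[:,2];y=-q[:,1]/-q[:,2]
    s=1+k1*(x*x+y*y)
    return np.stack([K[0,0]*x*s+K[0,2],K[1,1]*y*s+K[1,2]],-1)
def crop(c,u0,v0,u1,v1,f,name,pts=None):
    im=c["color"][v0:v1,u0:u1,::-1]
    im=cv2.resize(im,None,fx=f,fy=f,interpolation=cv2.INTER_CUBIC)
    im=cv2.convertScaleAbs(im,alpha=1.6,beta=10)
    if pts is not None:
        for p in proj(c,pts):
            cv2.circle(im,tuple(int(round(a)) for a in ((p-[u0,v0]+.5)*f-.5)),2,(0,0,255),-1)
    cv2.imwrite(name,im)
E
python3 - <<'E'
from h import *
c=load("top0.npz")
P=cloud(c)
crop(c,230,145,310,225,7,"pics/t_block.png")
crop(c,340,175,400,260,7,"pics/t_rack.png")
crop(c,150,160,220,250,6,"pics/t_rings.png")
for (u,v) in [(368,215),(365,193),(368,237),(193,228),(198,180),(265,175),(265,195),(300,250)]:
    Q=P[v-2:v+3,u-2:u+3].reshape(-1,3);print((u,v),np.nanmedian(Q,0).round(1),np.nanstd(Q,0).round(1))
E
cd pics; python3 -c "
import cv2,numpy as np
a=[cv2.imread(f) for f in('t_block.png','t_rack.png','t_rings.png')]
for x in a:print(x.shape)"
```

```text
(368, 215) [ 489.2 -220.5   68.9] [3.4 3.2 2.9]
(365, 193) [ 544.1 -220.6   51.2] [3.5 2.8 4.6]
(368, 237) [ 436.3 -219.    68.7] [3.4 3.5 1.4]
(193, 228) [460.5 213.4  -1.6] [3.6 4.2 6.6]
(198, 180) [585.9 201.3  -1.9] [3.8 3.8 1.6]
(265, 175) [587.2  27.7  78. ] [3.7 3.4 3.1]
(265, 195) [540.7  27.5  55.3] [3.3 3.5 2.6]
(300, 250) [402.2 -63.1  -1.2] [3.6 3.7 1.6]
(560, 560, 3)
(595, 420, 3)
(540, 420, 3)
```

View pics/t_block.png

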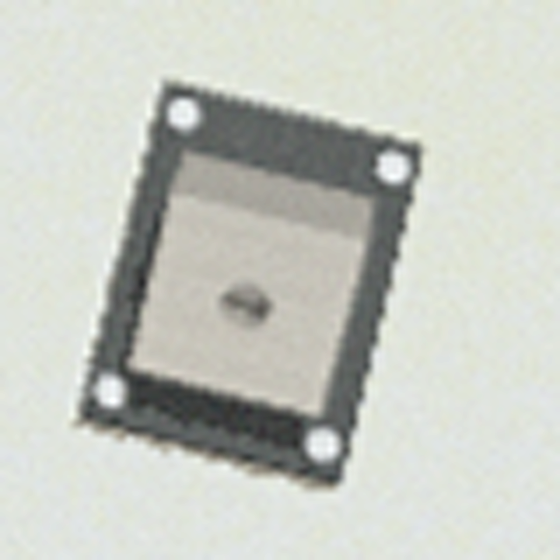

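View pics/t_rack.png

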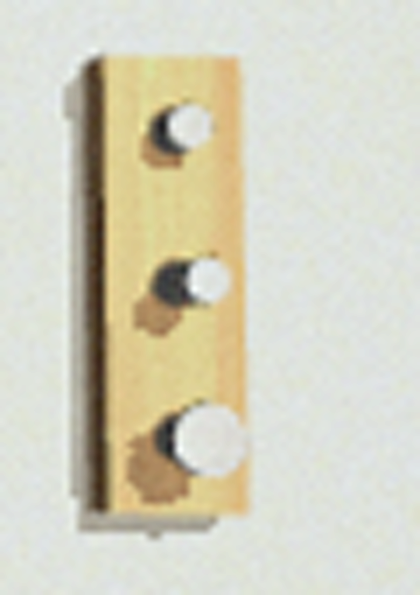

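View pics/t_rings.png

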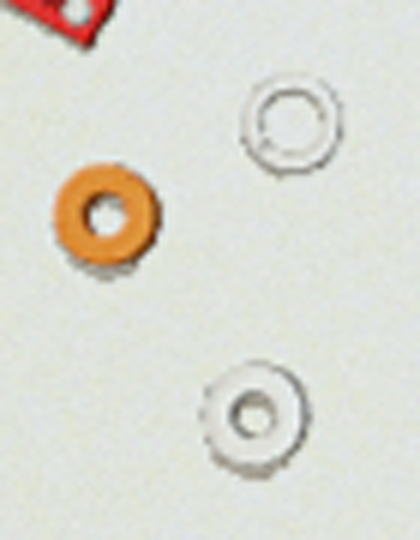

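```bash
python3 - <<'E'
from h import *
c=load("scene0.npz")
crop(c,205,175,295,245,8,"pics/s_block.png")
crop(c,105,225,200,300,8,"pics/s_rack.png")
crop(c,230,145,310,195,8,"pics/s_rings.png")
for n in("top0.npz","scene0.npz"):
    q=load(n);M=q["world_to_cam"];print(n,-M[:3,:3].T@M[:3,3])
E
```

```text
top0.npz [ 465.80308778   59.35891151 1016.19743293]
scene0.npz [ 995.34870487 -624.99494265  620.85527029]
```

View pics/s_block.png

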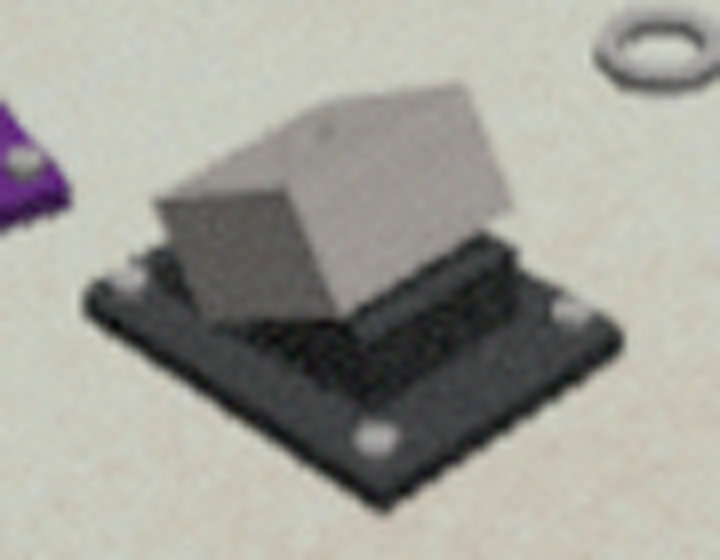

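View pics/s_rack.png

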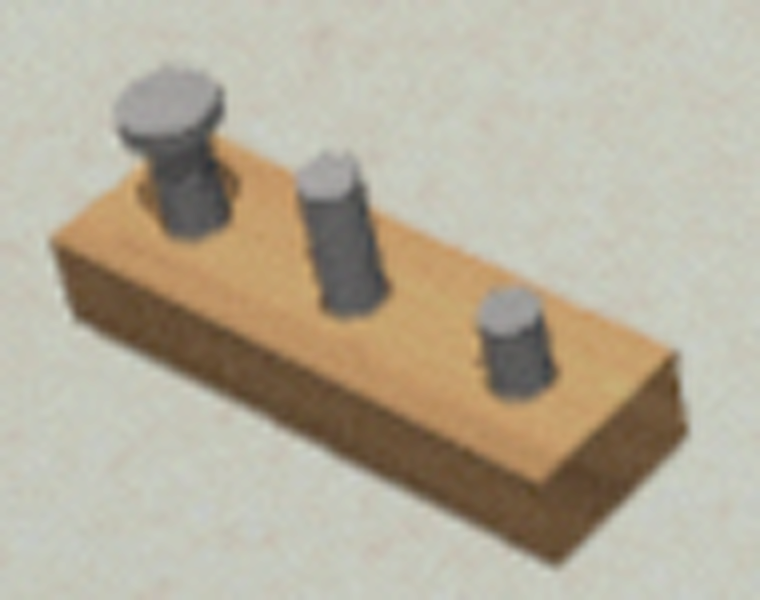

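View pics/s_rings.png

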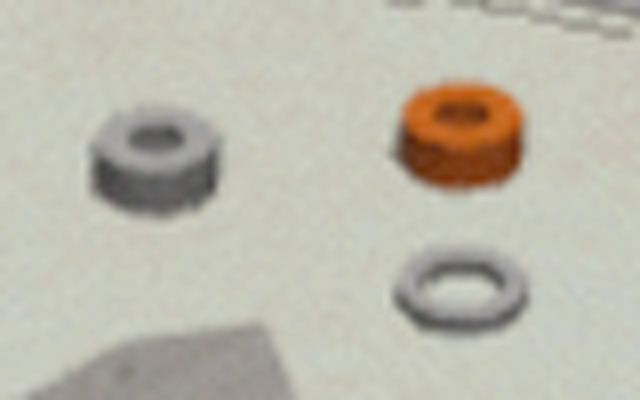

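```bash
cat > fit.py <<'E'
from h import *
from scipy.optimize import least_squares
T=load("top0.npz");S=load("scene0.npz")
def un(p,o,f): return (np.array(p,float)+.5)/f-.5+np.array(o)
def Rh(yaw):
    cz,sz=np.cos(yaw),np.sin(yaw);c,s=np.cos(np.pi/6),np.sin(np.pi/6)
    Rz=np.array([[cz,-sz,0],[sz,cz,0],[0,0,1]])
    # x=(c,0,s), y=(0,1,0), z=(-s,0,c)
    return Rz@np.array([[c,0,-s],[0,1,0],[s,0,c]])
m=np.array([[-35,35,0],[-35,-35,0],[35,35,0],[35,-35,0],[35,35,-40],[35,-35,-40]],float)
t=un([(130,372),(322,418),(170,192),(365,238),(185,150),(378,198)],(230,145),7)
ms=np.array([[-35,-35,0],[35,-35,0],[35,-35,-40],[-35,-35,-40],[35,35,0],[35,35,-40],[-35,35,0]],float)
s=un([(160,203),(285,188),(340,315),(210,318),(460,85),(512,210),(325,100)],(205,175),8)
def res(p,cams):
    R=Rh(p[3]);r=[]
    if 't' in cams:r.append(proj(T,m@R.T+p[:3])-t)
    if 's' in cams:r.append(proj(S,ms@R.T+p[:3])-s)
    return np.concatenate(r).ravel()
if __name__=="__main__":
    for cams in('t','s','ts'):
        q=least_squares(lambda p:res(p,cams),[570,28,65,-.2]);print(cams,q.x.round(3),np.abs(q.fun).max().round(2))
        q3=least_squares(lambda p:res([p[0],p[1],65,p[2]],cams),[570,28,-.2]);print('  z65',q3.x.round(3),np.abs(q3.fun).max().round(2))
    print("hole from top px",atz(T,un((245,305),(230,145),7),65))
    # pins tops
    print("pin top T",atz(T,un((208,280),(340,175),7),70),"S",atz(S,un((328,175),(105,225),8),70))
    print("short T",atz(T,un((190,128),(340,175),7),52),"S",atz(S,un((512,312),(105,225),8),52))
    print("head T",atz(T,un((208,440),(340,175),7),78),"S",atz(S,un((170,102),(105,225),8),78))
    print("roller T",atz(T,un((257,413),(150,160),6),20),"S",atz(S,un((156,140),(230,145),8),20))
    print("spacer T",atz(T,un((293,122),(150,160),6),8),"S",atz(S,un((461,280),(230,145),8),8))
E
python3 fit.py
```

```text
t [ 5.55734e+02  2.80120e+01  7.06310e+01 -2.48000e-01] 0.63
  z65 [ 5.56363e+02  2.78010e+01 -2.48000e-01] 0.54
s [ 5.44164e+02  5.08200e+01  4.33860e+01 -2.63000e-01] 0.43
  z65 [ 5.60193e+02  2.65550e+01 -2.66000e-01] 1.17
ts [ 5.5761e+02  2.8608e+01  6.2412e+01 -2.5600e-01] 1.51
  z65 [ 5.58067e+02  2.77320e+01 -2.54000e-01] 1.64
hole from top px [556.72985586  28.66543789  65.        ]
pin top T [ 490.16607345 -223.51759373   70.        ] S [ 493.72732558 -224.27617539   70.        ]
short T [ 544.32342176 -224.48567651   52.        ] S [ 549.47847026 -225.76166355   52.        ]
head T [ 435.60483181 -219.16437515   78.        ] S [ 448.29926137 -229.27723175   78.        ]
roller T [459.58203446 211.67836153  20.        ] S [463.44915784 209.68808694  20.        ]
spacer T [585.00028459 198.76916688   8.        ] S [587.89789582 198.10092157   8.        ]
```

```bash
cat > go.py <<'E'
from h import *
from workcell import env
from scipy.spatial.transform import Rotation as Ro
def rot(s): q=s["tcp_rot"]; return Ro.from_quat([q[1],q[2],q[3],q[0]]).as_matrix()
def go(target,yaw=None):
    s=env.observe();R=rot(s)
    d=R.T@(np.array(target)-s["eef_pos"])
    h=np.arctan2(R[1,0],R[0,0])
    sp=0 if yaw is None else -((yaw-h+np.pi)%(2*np.pi)-np.pi)
    print("t %.2f"%s["time"],"eef",s["eef_pos"].round(1),"heading %.3f"%h,"F",s["ft_force"].round(1),"w %.1f"%s["gripper_width"],"tilt",np.degrees(np.arccos(-R[2,2])).round(2))
    print("delta m",(d/1000).round(4),"spin %.3f"%sp)
E
python3 -c "
from go import *
go([490.5,-223.5,130],-.25)"
```

```text
t 0.10 eef [ 217.2 -558.6  230.5] heading 0.371 F [-0.4 -0.1  0.2] w 85.6 tilt 0.1
delta m [ 0.3761 -0.2132  0.101 ] spin 0.621
```

Emit:
servo_tool(deltas=[[100, 0.03, -0.017, 0.008, 0.05], [100, 0.08, -0.045, 0.022, 0.13], [100, 0.135, -0.076, 0.036, 0.22], [100, 0.19, -0.108, 0.051, 0.32], [100, 0.25, -0.14, 0.066, 0.41], [100, 0.305, -0.173, 0.082, 0.5], [100, 0.35, -0.198, 0.094, 0.58], [100, 0.376, -0.213, 0.101, 0.621]], force=40)

```text
time: 1.1
eef_pos: [491.3, -220.9, 129.0]
tcp_rot: [-0.001, 0.992, -0.125, -0.001]
ft_force: [0.0, -0.5, -0.2]
gripper_width: 85.3
```

```bash
python3 - <<'E'
from go import *
from workcell import eyes
for n in("top","scene"):
    c=eyes.capture(n);np.savez(n+"1.npz",**c)
    s=env.observe();p=s["eef_pos"];R=rot(s);y=R[:,1];z=R[:,2]
    pts=[p-13*z,p-13*z+42.5*y,p-13*z-42.5*y,p-13*z+57*y,p-13*z-57*y,[490.5,-223.5,70]]
    u=proj(c,p)[0].astype(int)
    crop(c,u[0]-55,u[1]-45,u[0]+55,u[1]+45,7,f"pics/{n}1.png",np.array(pts));print(u)
go([490.5,-223.5,41],-.25)
E
```

```text
[374 212]
[140 221]
t 1.20 eef [ 491.5 -220.3  128.7] heading -0.247 F [ 0.4 -1.   0.9] w 85.5 tilt 0.23
delta m [-0.      0.0036  0.0877] spin 0.003
```

View pics/scene1.png

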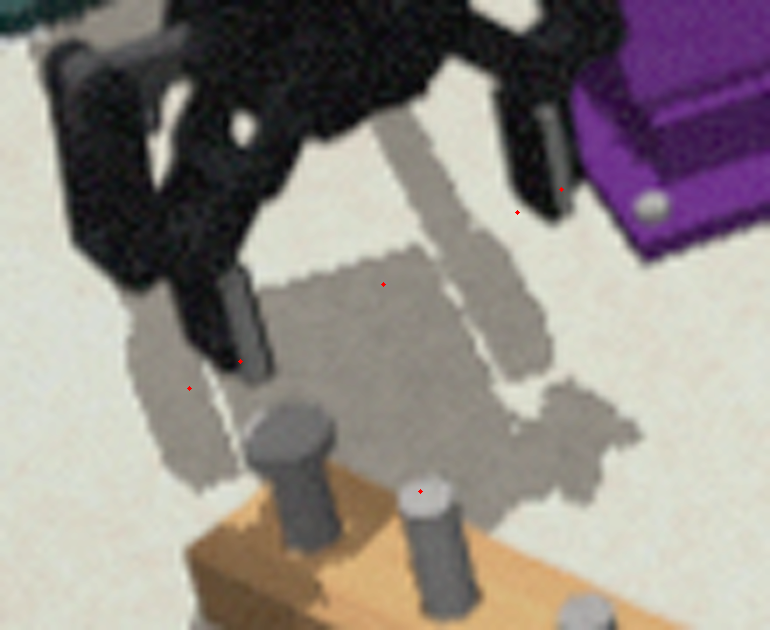

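View pics/top1.png

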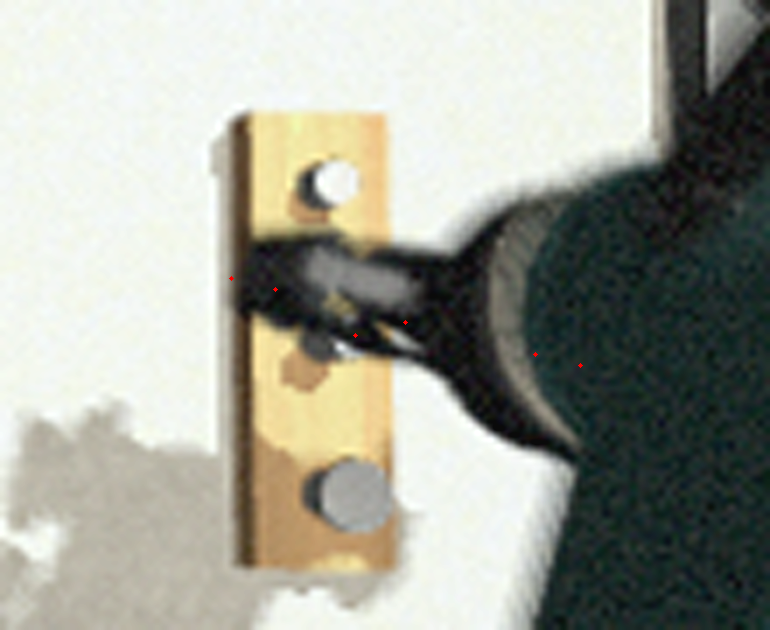

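Emit:
servo_tool(deltas=[[80, 0, 0.003, 0.01, 0.003], [70, 0, 0.0036, 0.025, 0.003], [60, 0, 0.0036, 0.045, 0.003], [60, 0, 0.0036, 0.065, 0.003], [60, 0, 0.0036, 0.08, 0.003], [60, 0, 0.0036, 0.0875, 0.003], [60, 0, 0.0036, 0.0875, 0.003], [60, 0, 0.0036, 0.0875, 0.003]])

```text
time: 2.2
eef_pos: [490.9, -223.8, 41.7]
tcp_rot: [-0.002, 0.992, -0.125, -0.001]
ft_force: [-0.2, 0.3, 0.2]
gripper_width: 51.5
```

```bash
python3 - <<'E'
from go import *
from workcell import eyes
c=eyes.capture("scene");np.savez("scene2.npz",**c)
crop(c,90,190,200,280,7,f"pics/scene2.png",np.array([[490.5,-223.5,70]]))
go([490.5,-223.5,41],-.25)
E
```

```text
t 2.25 eef [ 491.  -223.8   41.8] heading -0.250 F [-0.1  0.  -0.6] w 51.2 tilt 0.18
delta m [-0.0005 -0.0002  0.0008] spin -0.000
```

View pics/scene2.png

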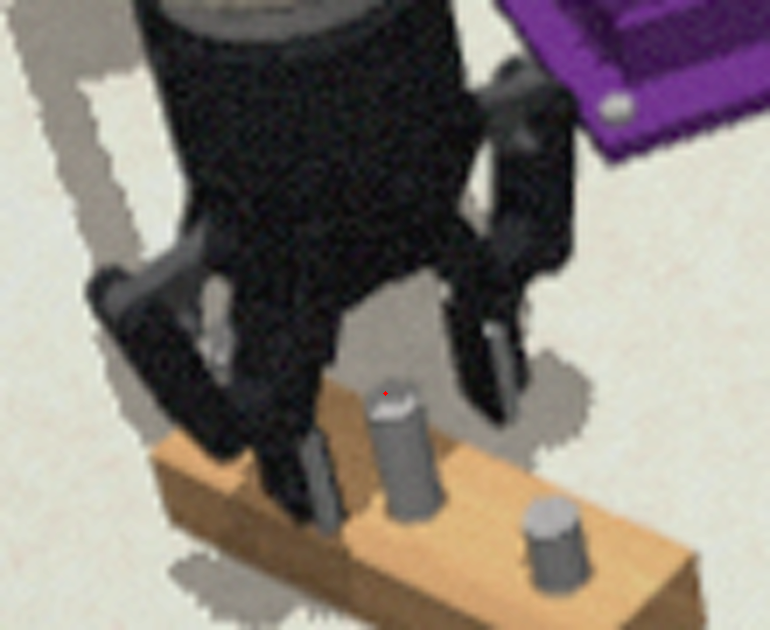

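Emit:
servo_tool(deltas=[[30, 0, 0, 0, 0], [15, 0, 0, 0, 0], [5, 0, 0, 0, 0], [5, 0, 0, 0, 0], [5, 0, 0, 0, 0], [5, 0, 0, 0, -0.0], [5, 0, 0, -0.005, 0], [5, 0, 0, -0.015, 0]], force=30)

```text
time: 3.25
eef_pos: [490.8, -223.7, 56.8]
tcp_rot: [-0.002, 0.992, -0.125, -0.001]
ft_force: [-0.0, 0.2, -0.9]
gripper_width: 14.8
```

```bash
python3 - <<'E'
from go import *
from workcell import eyes
c=eyes.capture("scene");np.savez("scene3.npz",**c)
crop(c,90,190,200,280,7,f"pics/scene3.png",np.array([[490.5,-223.5,70]]))
go([490.5,-223.5,160],-.25)
E
```

```text
t 3.30 eef [ 491.5 -224.1   58.2] heading -0.250 F [-0.3  1.2 -0.2] w 14.7 tilt 0.14
delta m [-0.0011 -0.0006 -0.1018] spin -0.000
```

View pics/scene3.png

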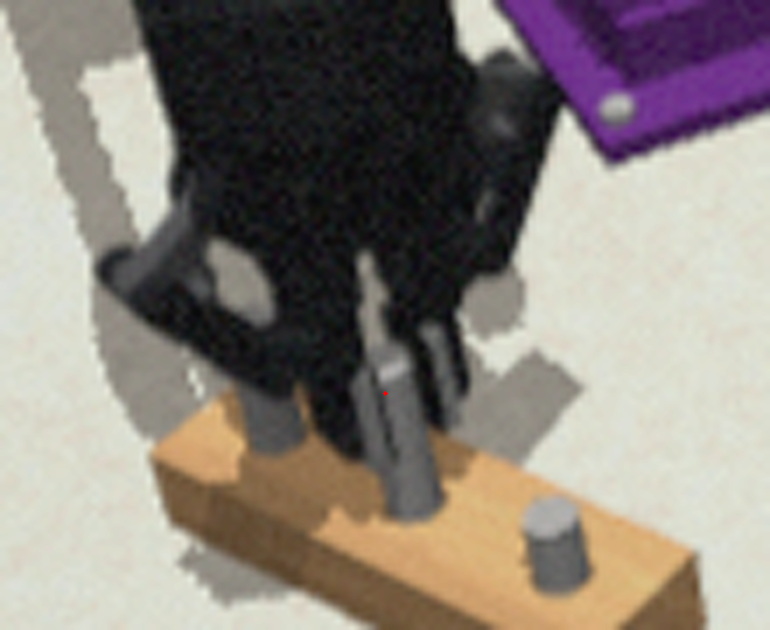

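Emit:
servo_tool(deltas=[[5, 0, 0, -0.02, 0], [5, 0, 0, -0.045, 0], [5, 0, 0, -0.07, 0], [5, 0, 0, -0.09, 0], [5, 0, 0, -0.1, 0], [5, 0, 0, -0.1, 0], [5, 0, 0, -0.1, 0], [5, 0, 0, -0.1, 0]])

```text
time: 4.3
eef_pos: [490.9, -224.0, 157.3]
tcp_rot: [-0.002, 0.992, -0.125, -0.001]
ft_force: [0.1, 0.8, -0.6]
gripper_width: 14.9
```

```bash
python3 - <<'E'
from fit import *
g=cv2.cvtColor(T["color"],cv2.COLOR_RGB2GRAY).astype(np.float32)
p0=[556.4,28.0,65,-.25]
def measure(p):
    R=Rh(p[3]);out=[]
    for a,b,n in [((-35,35),(35,35),(0,1)),((-35,-35),(35,-35),(0,-1)),((-35,-35),(-35,35),(-1,0)),((35,-35),(35,35),(1,0))]:
        a=np.array(a);b=np.array(b);n=np.array(n);offs=[]
        for t_ in np.linspace(.12,.88,25):
            q=a+(b-a)*t_
            ss=np.linspace(-8,8,65)
            L=np.array([[*(q+n*s_),0] for s_ in ss])@R.T+p[:3]
            uv=proj(T,L).astype(np.float32)
            v=cv2.remap(g,uv[:,0].reshape(1,-1),uv[:,1].reshape(1,-1),cv2.INTER_LINEAR)[0]
            dv=np.diff(cv2.GaussianBlur(v.reshape(1,-1),(0,0),3)[0]);w=np.maximum(-dv,0)
            k=np.argmax(w); w[np.abs(np.arange(64)-k)>10]=0
            offs.append((ss[:-1]+.125)@w/w.sum())
        out.append((np.median(offs),np.std(offs)))
    return out
for o in measure(p0):print(np.round(o,2))
# hole: dark area
crop(T,250,175,280,200,24,"pics/hole.png",np.array([[556.4,28,65]]))
E
```

```text
[0.49 0.32]
[-0.25  0.31]
[0.17 0.43]
[-0.05  0.48]
```

View pics/hole.png

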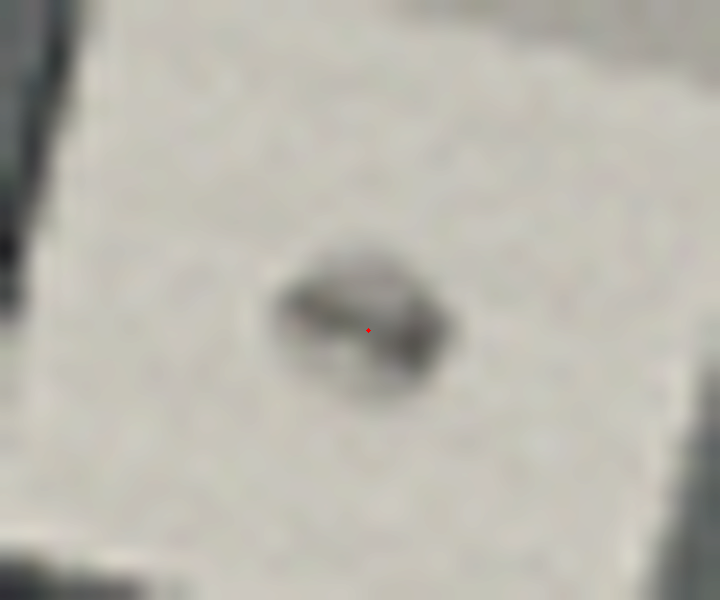

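```bash
python3 -c "
from go import *
go([554,29,130],-.25)"
```

```text
t 4.30 eef [ 490.9 -224.   157.3] heading -0.250 F [ 0.1  0.8 -0.6] w 14.9 tilt 0.21
delta m [-0.0014 -0.2607  0.0281] spin -0.000
```

Emit:
servo_tool(deltas=[[5, 0, -0.02, 0, 0], [5, 0, -0.055, 0, 0], [5, 0, -0.1, 0, 0], [5, -0.001, -0.145, 0, 0], [5, -0.001, -0.19, 0.005, 0], [5, -0.001, -0.23, 0.015, 0], [5, -0.001, -0.255, 0.023, 0], [5, -0.0014, -0.2607, 0.028, 0]])

```text
time: 5.3
eef_pos: [553.5, 31.5, 129.3]
tcp_rot: [-0.002, 0.992, -0.123, -0.001]
ft_force: [-0.5, 0.9, -0.5]
gripper_width: 15.1
```

```bash
python3 - <<'E'
from go import *
from workcell import eyes
for n in("scene","top"):
    c=eyes.capture(n);np.savez(n+"4.npz",**c)
    s=env.observe();p=s["eef_pos"]
    b=p-[0,0,31.8]
    u=proj(c,[556,28,80])[0].astype(int)
    crop(c,u[0]-55,u[1]-45,u[0]+55,u[1]+45,7,f"pics/{n}4.png",np.array([b,b+[0,0,60],[556.5,28.4,65]]))
go([554,29,99.8],-.25)
E
```

```text
t 5.40 eef [553.1  30.  129.3] heading -0.248 F [ 0.2 -0.5 -1.8] w 15.1 tilt 0.27
delta m [0.0012 0.0008 0.0295] spin 0.002
```

View pics/scene4.png

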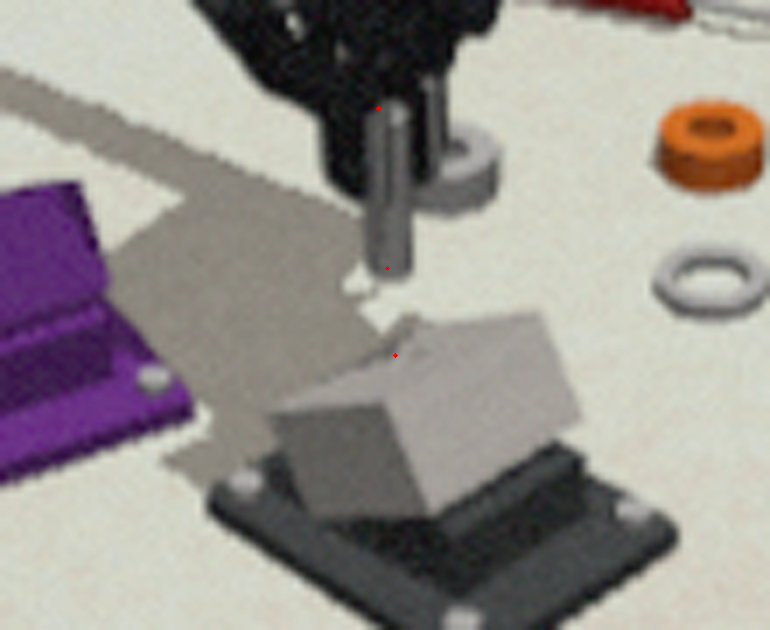

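View pics/top4.png

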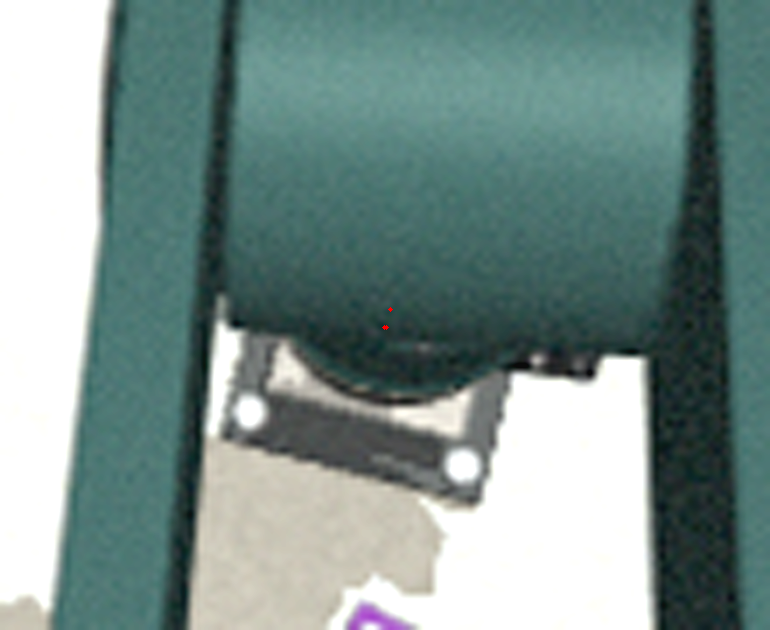

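```bash
python3 - <<'E'
from fit import *
c=load("scene4.npz")
u0=proj(c,[556,28,80])[0].astype(int)-[55,45]
def P(px,z): return atz(c,un(px,u0,7),z)
b=P((389,267),97.5);t=P((389,104),157)
print("bottom",b,"top",t, "u0",u0)
h=P((395,355),65);print(h)
# hole visible? reference hole bias
for w in ([553.1,30,97.5],[553.1,30,157.5],[556.5,28.4,65],[560.2,26.6,65]): print(w,(proj(c,w)[0]-u0+.5)*7-.5)
print(proj(c,[[556,28,80],[557,28,80],[556,29,80],[556.97,27.75,80],[556.25,28.97,80]])*7)
E
python3 -c "
from h import *
c=load('scene4.npz');u=proj(c,[556,28,80])[0].astype(int)
crop(c,u[0]-22,u[1]-38,u[0]+28,u[1]+12,15,'pics/s4z.png')"
```

```text
bottom [553.92905834  31.3779073   97.5       ] top [554.82970636  35.06049357 157.        ] u0 [186 141]
[556.27072011  28.58562515  65.        ]
[553.1, 30, 97.5] [384.57769052 268.39740049]
[553.1, 30, 157.5] [375.62666736 108.55124318]
[556.5, 28.4, 65] [395.28962362 355.47753926]
[560.2, 26.6, 65] [401.90715846 361.36108662]
[[1690.30505242 1302.27402647]
 [1692.893791   1303.10147352]
 [1691.930169   1300.74761358]
 [1692.40972815 1303.45890275]
 [1692.52813585 1300.99985506]]
```

View pics/s4z.png

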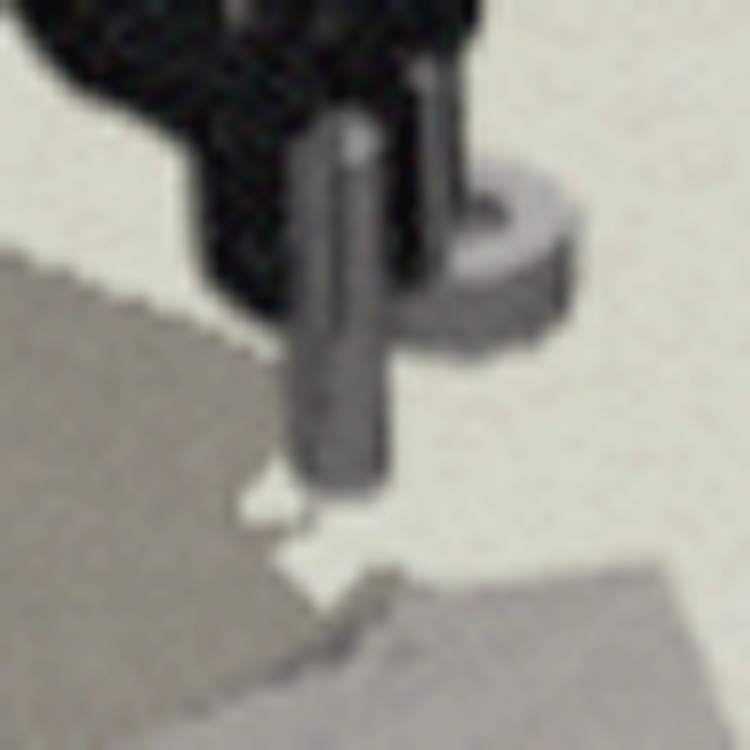

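Emit:
servo_tool(deltas=[[5, 0.001, 0.0004, 0.005, 0], [5, 0.002, 0.0008, 0.012, 0], [5, 0.002, 0.0008, 0.018, 0.002], [5, 0.002, 0.0008, 0.023, 0.002], [5, 0.002, 0.0008, 0.026, 0.002], [5, 0.002, 0.0008, 0.026, 0.002], [5, 0.002, 0.0008, 0.026, 0.002], [5, 0.002, 0.0008, 0.026, 0.002]])

```text
time: 6.4
eef_pos: [555.0, 28.9, 103.5]
tcp_rot: [-0.002, 0.992, -0.125, -0.002]
ft_force: [0.3, -0.4, -0.1]
gripper_width: 15.4
```

```bash
python3 - <<'E'
from go import *
from workcell import eyes
for n in("scene",):
    c=eyes.capture(n);np.savez(n+"5.npz",**c)
    s=env.observe();p=s["eef_pos"]
    b=p-[0,0,31.8]
    u=proj(c,[556,28,80])[0].astype(int)
    crop(c,u[0]-28,u[1]-28,u[0]+28,u[1]+28,14,f"pics/{n}5.png")
go([555,29,97.8],-.25)
E
```

```text
t 6.45 eef [554.9  28.9 103.5] heading -0.250 F [-0.4 -0.9 -0.7] w 14.9 tilt 0.25
delta m [ 0.0001 -0.0001  0.0057] spin -0.000
```

View pics/scene5.png

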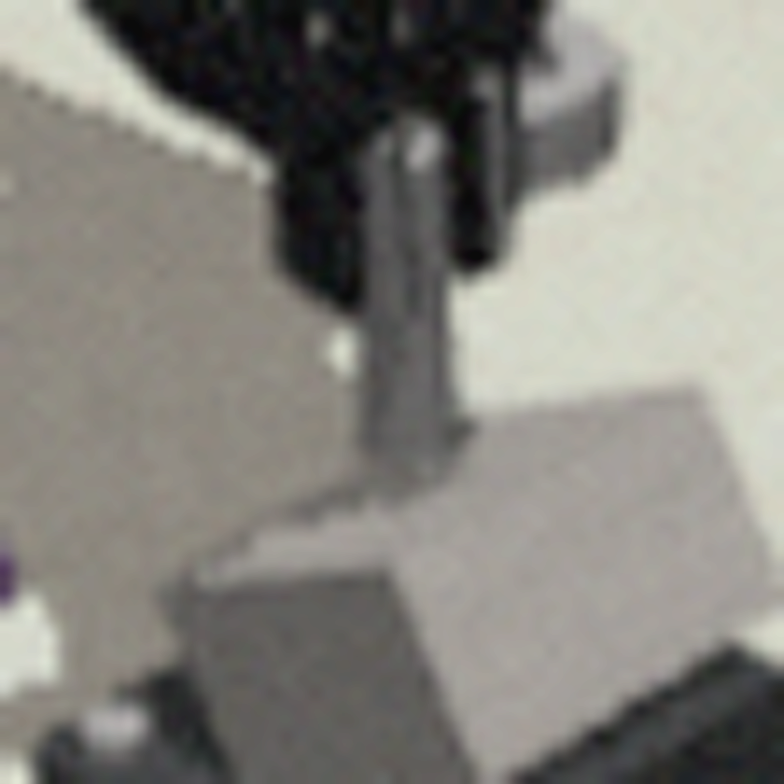

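Emit:
servo_tool(deltas=[[5, 0, 0, 0.002, 0], [5, 0, 0, 0.003, 0], [5, 0, 0, 0.004, 0], [5, 0, 0, 0.005, 0], [5, 0, 0, 0.005, 0], [5, 0, 0, 0.006, 0], [5, 0, 0, 0.006, 0], [5, 0, 0, 0.006, 0]])

```text
time: 7.45
eef_pos: [554.9, 28.9, 97.5]
tcp_rot: [-0.002, 0.992, -0.125, -0.002]
ft_force: [0.1, 0.5, -0.8]
gripper_width: 15.0
```

Emit:
servo_tool(deltas=[[5, 0, 0, 0.0005, 0], [5, 0, 0, 0.001, 0], [5, 0, 0, 0.0015, 0], [5, 0, 0, 0.002, 0], [5, 0, 0, 0.0025, 0], [5, 0, 0, 0.003, 0], [5, 0, 0, 0.003, 0], [5, 0, 0, 0.003, 0]])

```text
time: 8.45
eef_pos: [555.0, 28.9, 94.6]
tcp_rot: [-0.002, 0.992, -0.125, -0.001]
ft_force: [-0.3, -0.9, -0.2]
gripper_width: 14.9
```

```bash
python3 - <<'E'
from go import *
from workcell import eyes
for n in("scene",):
    c=eyes.capture(n);np.savez(n+"6.npz",**c)
    u=proj(c,[556,28,80])[0].astype(int)
    crop(c,u[0]-28,u[1]-28,u[0]+28,u[1]+28,14,f"pics/{n}6.png")
go([555,29,97.8],-.25)
E
```

```text
t 8.50 eef [555.   28.9  94.5] heading -0.250 F [ 0.6 -0.3 -0.5] w 15.2 tilt 0.25
delta m [-0.     -0.0001 -0.0033] spin -0.000
```

View pics/scene6.png

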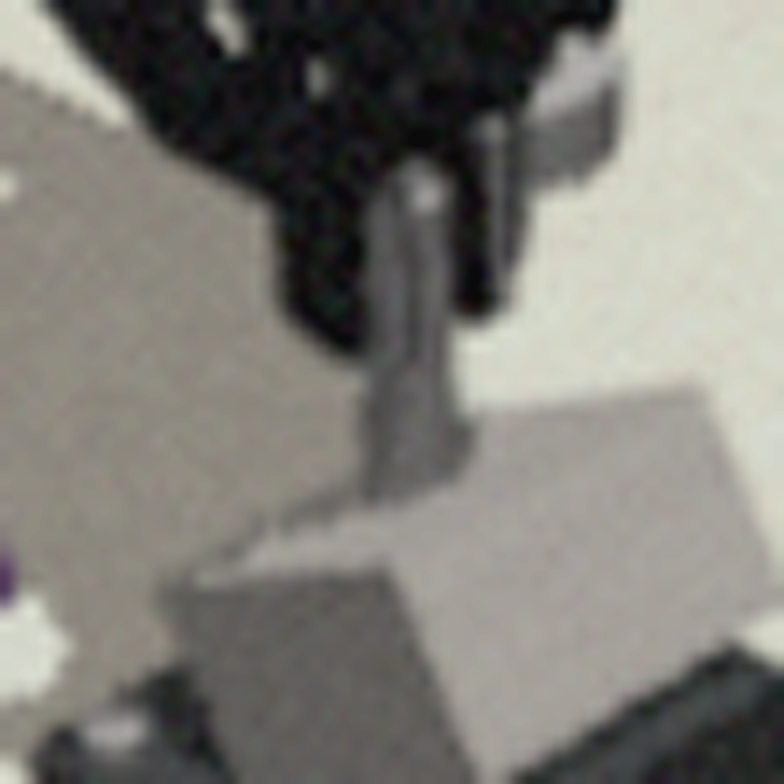

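Emit:
servo_tool(deltas=[[5, -0.001, 0, 0.0002, 0], [5, -0.0025, 0, 0.0006, 0], [5, -0.004, 0, 0.001, 0], [5, -0.0057, 0, 0.0015, 0], [5, -0.0075, 0, 0.002, 0], [5, -0.0092, 0, 0.0026, 0], [5, -0.0106, 0, 0.0032, 0], [5, -0.0106, 0, 0.0032, 0]], force=20)

```text
time: 9.5
eef_pos: [546.3, 31.4, 92.4]
tcp_rot: [-0.002, 0.992, -0.125, 0.0]
ft_force: [2.3, -1.0, 7.6]
gripper_width: 15.2
```

```bash
python3 - <<'E'
from go import *
from workcell import eyes
for n in("scene",):
    c=eyes.capture(n);np.savez(n+"7.npz",**c)
    u=proj(c,[556,28,80])[0].astype(int)
    crop(c,u[0]-28,u[1]-28,u[0]+28,u[1]+28,14,f"pics/{n}7.png")
go([535.2,33.8,84.4],-.25)
E
```

```text
t 9.55 eef [546.3  31.4  92.4] heading -0.250 F [ 2.2 -1.   7.3] w 15.1 tilt 0.19
delta m [-0.0114  0.0004  0.008 ] spin -0.000
```

View pics/scene7.png

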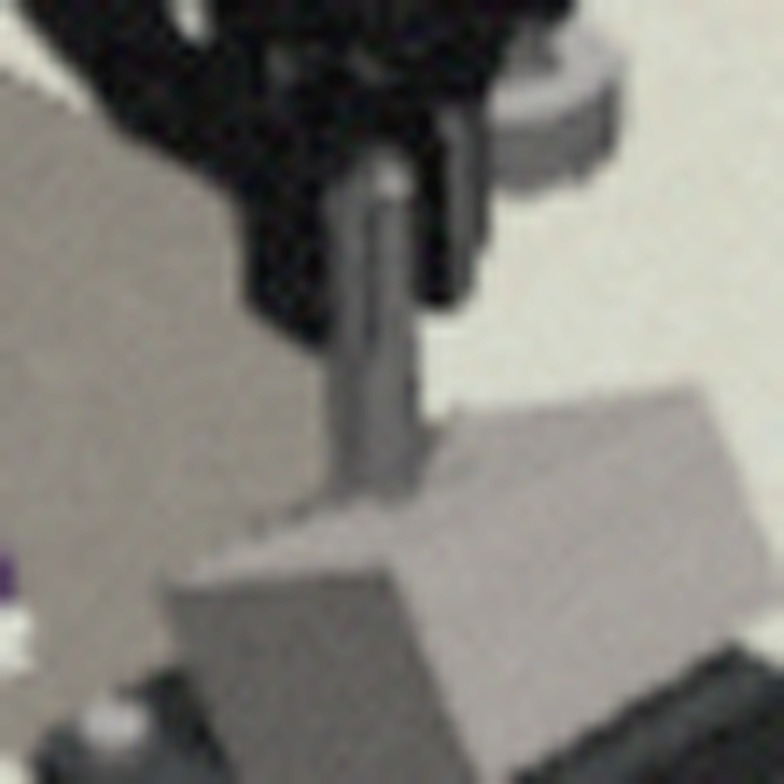

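Emit:
servo_tool(deltas=[[5, 0, 0, -0.012, 0], [5, 0, 0, -0.03, 0], [5, 0.008, 0, -0.04, 0], [5, 0.025, 0, -0.042, 0], [5, 0.043, 0, -0.042, 0], [5, 0.054, 0, -0.042, 0], [5, 0.057, 0.0004, -0.042, 0], [5, 0.057, 0.0004, -0.042, 0]], force=20)

```text
time: 10.55
eef_pos: [600.8, 16.8, 134.1]
tcp_rot: [-0.002, 0.992, -0.125, -0.0]
ft_force: [-0.2, 0.5, -0.0]
gripper_width: 14.8
```

```bash
cat > snap.py <<'E'
import sys
from go import *
from workcell import eyes
def snap(i,w=[556,28,80],half=40,f=9,cam="scene"):
    c=eyes.capture(cam);np.savez(f"{cam}{i}.npz",**c)
    u=proj(c,w)[0].astype(int)
    crop(c,max(0,u[0]-half),max(0,u[1]-half),u[0]+half,u[1]+half,f,f"pics/{cam}{i}.png")
    print(cam,"origin",u-half,"f",f)
def uv(): 
    s=env.observe();d=s["eef_pos"][:2]-[556.5,28.4]
    print("tool u %.1f v %.1f"%(d@[.969,-.247],d@[.247,.969]),"TCPz %.1f"%s["eef_pos"][2],"F",s["ft_force"].round(1),"t %.2f"%s["time"],"w %.1f"%s["gripper_width"])
E
python3 -c "
from snap import *
snap(8);uv();go([601,17,100],-.25)"
```

```text
scene origin [201 146] f 9
tool u 45.6 v -0.3 TCPz 134.1 F [-0.6  0.2 -1. ] t 10.60 w 15.1
t 10.60 eef [600.6  16.8 134.1] heading -0.250 F [-0.6  0.2 -1. ] w 15.1 tilt 0.2
delta m [ 0.0004 -0.0002  0.0341] spin -0.000
```

View pics/scene8.png

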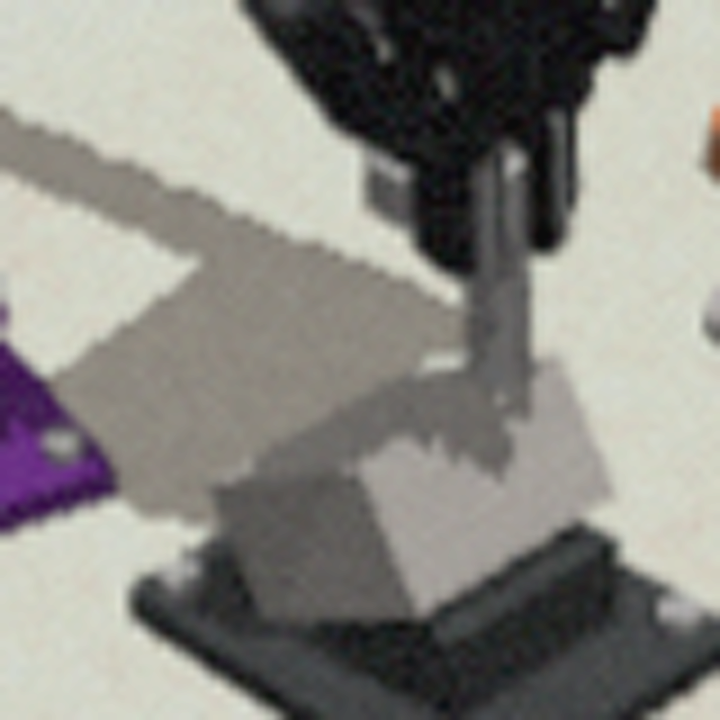

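Emit:
servo_tool(deltas=[[5, 0.004, 0, 0.002, 0], [5, 0.006, 0, 0.008, 0], [5, 0.006, 0, 0.016, 0], [5, 0.006, 0, 0.025, 0], [5, 0.006, 0, 0.031, 0], [5, 0.006, 0, 0.034, 0], [5, 0.006, 0, 0.034, 0], [5, 0.006, 0, 0.034, 0]])

```text
time: 11.6
eef_pos: [606.6, 15.5, 100.3]
tcp_rot: [-0.002, 0.992, -0.125, -0.0]
ft_force: [0.2, -0.3, -0.8]
gripper_width: 15.0
```

```bash
python3 -c "
from snap import *
uv()"
```

```text
tool u 51.7 v -0.2 TCPz 100.3 F [ 0.2 -0.3 -0.8] t 11.60 w 15.0
```

Emit:
servo_tool(deltas=[[5, -0.004, 0, 0, 0], [5, -0.008, 0, 0, 0], [5, -0.011, 0, 0, 0], [5, -0.014, 0, 0, 0], [5, -0.017, 0, 0, 0], [5, -0.02, 0, 0, 0], [5, -0.022, 0, 0, 0], [5, -0.022, 0, 0, 0]])

```text
time: 12.6
eef_pos: [588.4, 20.4, 101.8]
tcp_rot: [-0.002, 0.992, -0.125, 0.003]
ft_force: [5.4, -2.4, -0.1]
gripper_width: 14.9
```

```bash
python3 -c "
from snap import *
uv();snap(9)"
```

```text
tool u 32.9 v 0.1 TCPz 101.8 F [ 5.4 -2.4 -0.1] t 12.60 w 14.9
scene origin [201 146] f 9
```

View pics/scene9.png

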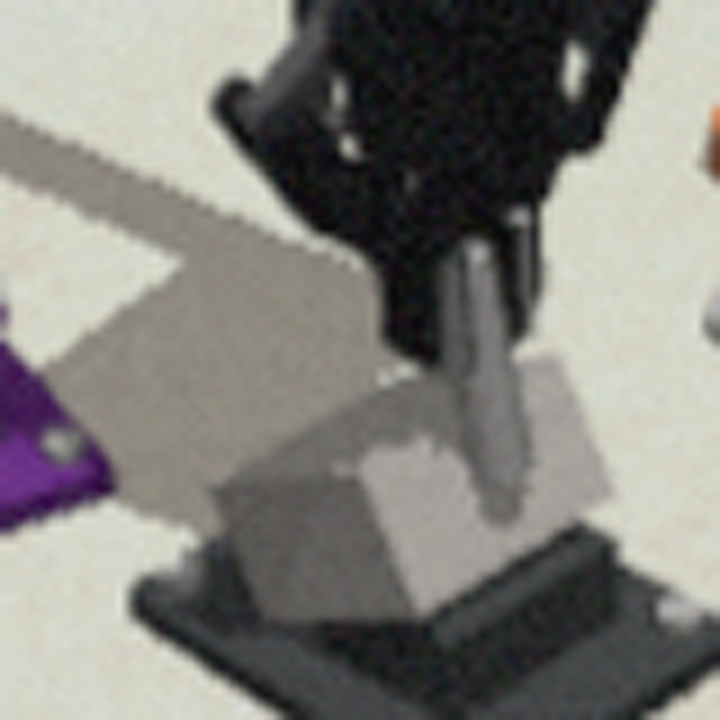

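Emit:
servo_tool(deltas=[[5, -0.004, 0, 0.001, 0], [5, -0.007, 0, 0.001, 0], [5, -0.01, 0, 0.002, 0], [5, -0.013, 0, 0.002, 0], [5, -0.016, 0, 0.002, 0], [5, -0.018, 0, 0.002, 0], [5, -0.018, 0, 0.002, 0], [5, -0.018, 0, 0.002, 0]])

```text
time: 13.65
eef_pos: [574.1, 24.4, 101.1]
tcp_rot: [-0.002, 0.992, -0.125, 0.007]
ft_force: [5.9, -2.7, 0.2]
gripper_width: 14.7
```

```bash
python3 -c "
from snap import *
uv();snap(10)"
```

```text
tool u 18.0 v 0.4 TCPz 101.1 F [ 5.9 -2.7  0.2] t 13.65 w 14.7
scene origin [201 146] f 9
```

View pics/scene10.png

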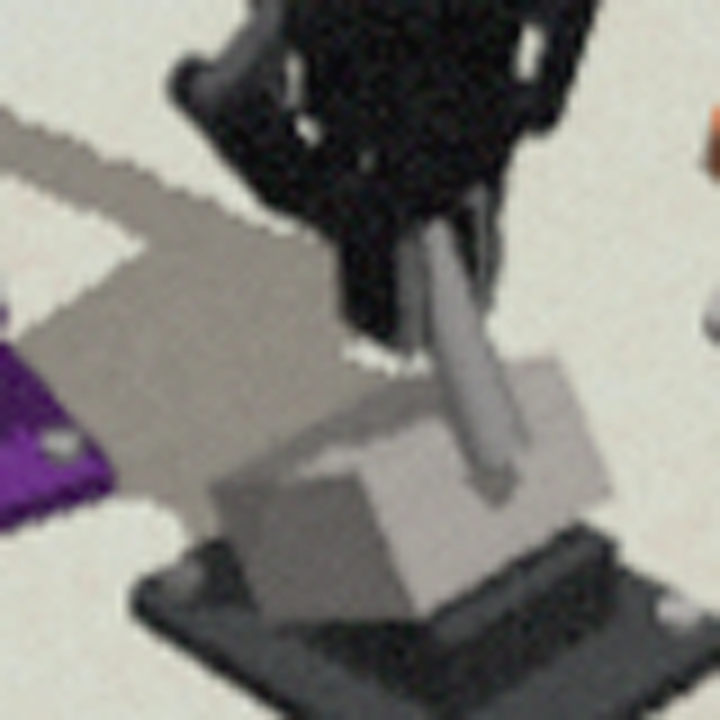

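Emit:
servo_tool(deltas=[[5, -0.0035, 0, 0.0005, 0], [5, -0.004, 0, 0.0005, 0], [5, -0.0045, 0, 0.0005, 0], [5, -0.005, 0, 0.0005, 0], [5, -0.0055, 0, 0.0005, 0], [5, -0.006, 0, 0.0005, 0], [5, -0.007, 0, 0.0005, 0], [5, -0.007, 0, 0.0005, 0]])

```text
time: 14.7
eef_pos: [570.6, 25.6, 101.8]
tcp_rot: [-0.002, 0.992, -0.125, 0.01]
ft_force: [5.9, -2.1, -0.5]
gripper_width: 14.5
```

```bash
python3 -c "
from snap import *
uv();snap(11)"
```

```text
tool u 14.3 v 0.8 TCPz 101.8 F [ 5.9 -2.1 -0.5] t 14.70 w 14.5
scene origin [201 146] f 9
```

View pics/scene11.png

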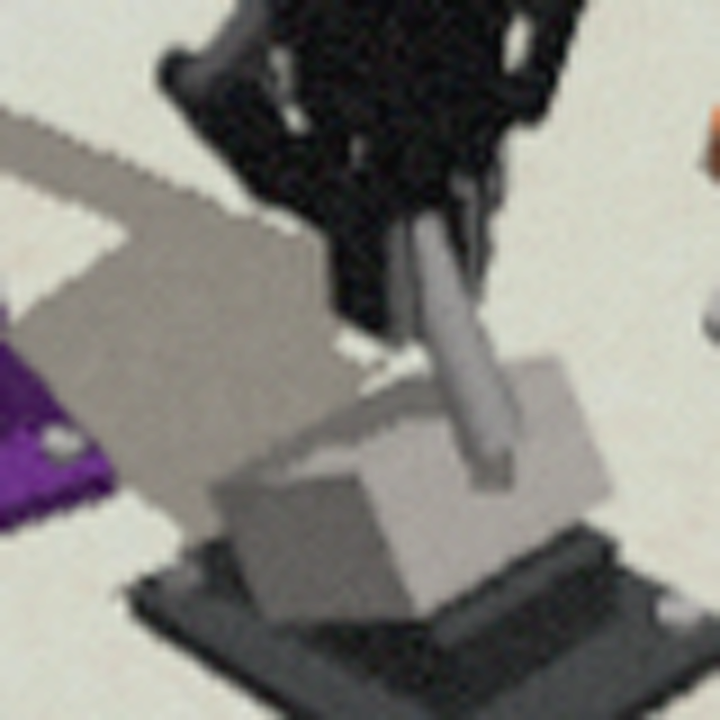

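```bash
python3 - <<'E'
from fit import *
c=load("scene11.npz")
for th in (20,25,28,30,32,35):
    a=np.radians(th);ax=np.array([-np.sin(a)*.969,np.sin(a)*.247,np.cos(a)])
    G=np.array([570.6,25.6,120.5])
    p=proj(c,[G,G-ax*50]);d=p[1]-p[0];print(th,d[0]/d[1])
# block edges under same
R=Rh(-.25)
for q in ([-35,-35],[35,-35],[35,35]):
    p=proj(c,np.array([[*q,0],[*q,-40.]])@R.T+[556.5,28.4,65]);d=p[1]-p[0];print(q,d[0]/d[1])
crop(c,238,162,268,207,15,"pics/s11z.png")
E
```

```text
20 0.29996947889975917
25 0.35904874415711446
28 0.39455754484788247
30 0.4183765305451684
32 0.4423820850653169
35 0.47887545960998446
[-35, -35] 0.4368962231560711
[35, -35] 0.4269831061820169
[35, 35] 0.411673563893859
```

View pics/s11z.png

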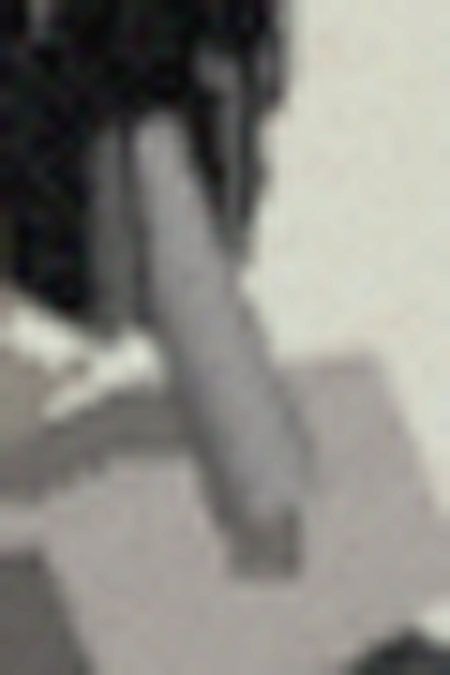

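```bash
cat > pinfit.py <<'E'
from fit import *
U=np.array([.969,-.247,0])
def axis(th): a=np.radians(th);return np.array([-np.sin(a)*.969,np.sin(a)*.247,np.cos(a)])
def model(c,G,th,up,r=8):
    """returns px of right-edge/left-edge at top,bottom; up: length above G"""
    ax=axis(th);M=c["world_to_cam"];C=-M[:3,:3].T@M[:3,3]
    out={}
    for nm,t_ in(("top",up),("bot",up-60)):
        p=G+ax*t_; v=C-p; n=np.cross(ax,v);n/=np.linalg.norm(n)
        q=proj(c,[p,p+8*n,p-8*n]); out[nm]=q
    return out
if __name__=="__main__":
    c=load("scene11.npz")
    o=np.array([238,162]);f=15
    tool=np.array([570.6,25.6,101.8+18.7])
    for du in(0,4,7):
        for th in (25,30):
            m=model(c,tool+du*U,th,10)
            print(du,th,{k:((v-o+.5)*f-.5).round(0).tolist() for k,v in m.items()})
E
python3 pinfit.py
```

```text
0 25 {'top': [[99.0, 114.0], [150.0, 96.0], [48.0, 133.0]], 'bot': [[232.0, 483.0], [282.0, 465.0], [181.0, 501.0]]}
0 30 {'top': [[96.0, 115.0], [146.0, 94.0], [46.0, 136.0]], 'bot': [[249.0, 482.0], [299.0, 461.0], [200.0, 503.0]]}
4 25 {'top': [[118.0, 124.0], [170.0, 106.0], [67.0, 143.0]], 'bot': [[250.0, 493.0], [301.0, 475.0], [200.0, 511.0]]}
4 30 {'top': [[115.0, 125.0], [165.0, 104.0], [64.0, 146.0]], 'bot': [[268.0, 493.0], [318.0, 472.0], [219.0, 513.0]]}
7 25 {'top': [[132.0, 132.0], [184.0, 113.0], [81.0, 150.0]], 'bot': [[265.0, 501.0], [315.0, 483.0], [214.0, 519.0]]}
7 30 {'top': [[129.0, 132.0], [179.0, 111.0], [78.0, 153.0]], 'bot': [[283.0, 501.0], [332.0, 480.0], [233.0, 521.0]]}
```

Emit:
servo_tool(deltas=[[5, 0, 0, -0.012, 0], [5, 0, 0, -0.03, 0], [5, -0.005, 0, -0.038, 0], [5, -0.018, 0.0005, -0.038, 0], [5, -0.032, 0.0008, -0.038, 0], [5, -0.0405, 0.0008, -0.034, 0], [5, -0.0405, 0.0008, -0.02, 0], [5, -0.0405, 0.0008, -0.008, 0]], force=30)

```text
time: 15.75
eef_pos: [531.0, 34.8, 107.8]
tcp_rot: [-0.001, 0.992, -0.125, 0.01]
ft_force: [0.1, 0.2, -1.2]
gripper_width: 14.7
```

```bash
python3 -c "
from snap import *
uv();snap(12);print(env.observe()['eef_pos'])
c=load('scene12.npz');crop(c,220,150,265,205,13,'pics/s12z.png')
go([530,35,105],-.25)"
```

```text
tool u -26.3 v -0.1 TCPz 107.8 F [ 0.1  0.2 -1.2] t 15.75 w 14.7
scene origin [201 146] f 9
[530.04761707  34.83202163 106.35820054]
t 15.80 eef [530.   34.8 106.4] heading -0.250 F [ 0.1 -0.  -1.8] w 15.0 tilt 1.0
delta m [-0.0001 -0.0001  0.0014] spin -0.000
```

View pics/s12z.png

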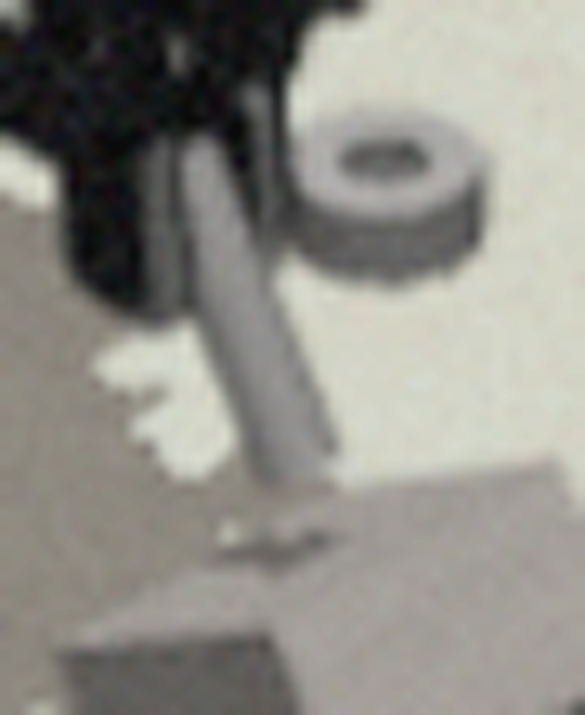

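```bash
python3 - <<'E'
from fit import *
c=load("scene0.npz");crop(c,222,178,267,208,16,"pics/s0z.png")
a=np.linspace(0,2*np.pi,40,endpoint=False)
R=Rh(-.25);ring=np.stack([8.5*np.cos(a),8.5*np.sin(a),0*a],1)@R.T
for nm,h in(("A",[556.5,28.4,65]),("B",[560.2,26.6,65])):
    p=proj(c,ring+h);print(nm,((p-[222,178]+.5)*16-.5).min(0),((p-[222,178]+.5)*16-.5).max(0))
f=np.array([[-35,-35,0],[35,-35,0],[35,35,0],[-35,35,0.]])@R.T
for h in([556.5,28.4,65],[560.2,26.6,65]): print(((proj(c,f+h)-[222,178]+.5)*16-.5).round())
E
```

```text
A [273.80595208 195.9656072 ] [382.52346478 246.55623006]
B [288.77095977 209.28777613] [397.81011056 260.13184519]
[[ 16. 339.]
 [290. 312.]
 [646. 101.]
 [363. 139.]]
[[ 30. 353.]
 [306. 327.]
 [662. 114.]
 [377. 151.]]
```

View pics/s0z.png

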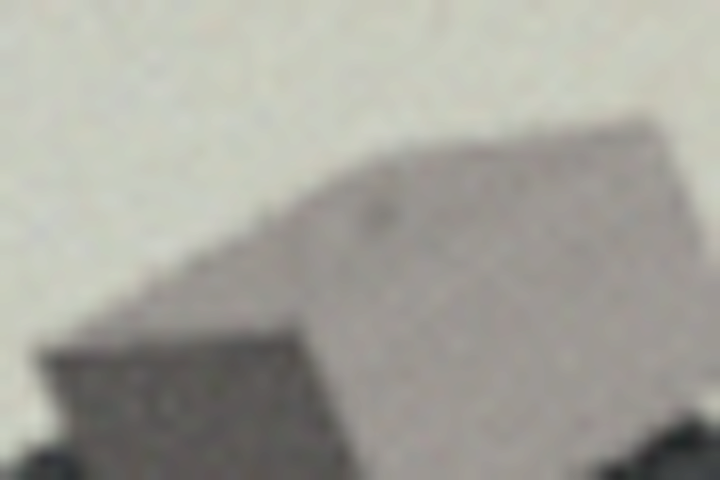

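```bash
cat > ov.py <<'E'
from pinfit import *
def edges(c,tool,du,th,up,bias):
    m=model(c,tool+du*U,th,up); return {k:v+bias for k,v in m.items()}
def score(c,g,tool,p,bias):
    m=edges(c,tool,p[0],p[1],p[2],bias); s=0
    for i,(lo,hi) in ((1,(.3,.95)),(2,(.6,.95))):
        a,b=m["top"][i],m["bot"][i]
        t_=np.linspace(lo,hi,40)[:,None]; q=a+(b-a)*t_
        n=m["top"][i]-m["top"][0];n/=np.linalg.norm(n)
        o=(q+n*.7).astype(np.float32);j=(q-n*.7).astype(np.float32)
        f=lambda z:cv2.remap(g,z[:,0].reshape(-1,1),z[:,1].reshape(-1,1),cv2.INTER_LINEAR)
        s+=np.abs(f(o)-f(j)).mean()
    return s
def draw(c,o,w,h,f,m,name,extra=[]):
    im=c["color"][o[1]:o[1]+h,o[0]:o[0]+w,::-1];im=cv2.convertScaleAbs(cv2.resize(im,None,fx=f,fy=f,interpolation=cv2.INTER_CUBIC),alpha=1.6,beta=10)
    T_=lambda p:tuple(int(x) for x in ((p-o+.5)*f-.5).round())
    for i in(1,2):cv2.line(im,T_(m["top"][i]),T_(m["bot"][i]),(0,0,255),1)
    cv2.circle(im,T_(m["bot"][0]),2,(0,255,0),-1)
    for e in extra:cv2.circle(im,T_(e),1,(255,0,0),-1)
    cv2.imwrite(name,im)
E
python3 - <<'E'
from ov import *
from scipy.optimize import minimize
c=load("scene12.npz");g=cv2.cvtColor(c["color"],cv2.COLOR_RGB2GRAY).astype(np.float32)
tool=np.array([530.05,34.83,106.36+18.7]);bias=np.array([.8,.9])
best=max(((score(c,g,tool,(du,th,10),bias),du,th) for du in np.arange(-3,9,.5) for th in np.arange(16,34,1)))
print(best)
a=np.linspace(0,2*np.pi,30,endpoint=False)
ring=np.stack([8.5*np.cos(a),8.5*np.sin(a),0*a],1)@Rh(-.25).T+[556.5,28.4,65]
draw(c,np.array([220,150]),45,55,13,edges(c,tool,best[1],best[2],10,bias),"pics/ov12.png",proj(c,ring)+bias)
E
```

```text
(np.float32(63.533127), np.float64(6.5), np.int64(28))
```

View pics/ov12.png

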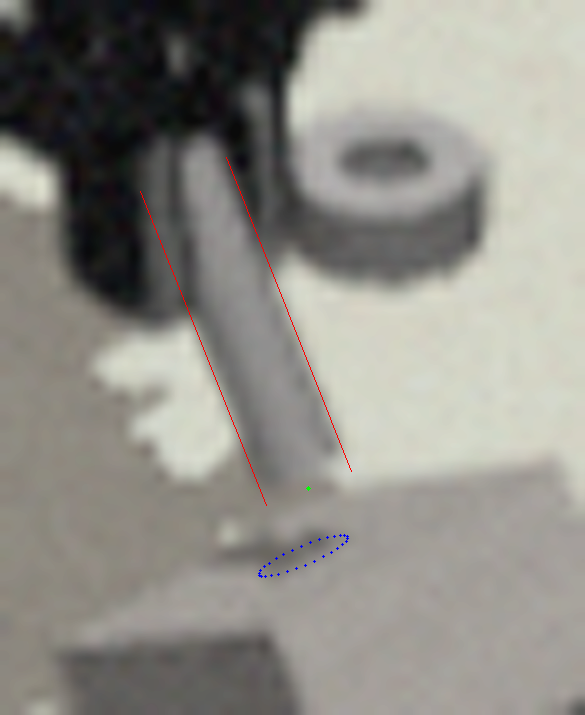

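Emit:
servo_tool(deltas=[[5, -0.0015, 0, 0.002, 0], [5, -0.003, 0, 0.005, 0], [5, -0.0035, 0, 0.008, 0], [5, -0.0035, 0, 0.01, 0], [5, -0.003, 0, 0.011, 0], [5, -0.003, 0, 0.011, 0], [5, -0.003, 0, 0.011, 0], [5, -0.003, 0, 0.011, 0]])

```text
time: 16.8
eef_pos: [527.4, 35.6, 95.4]
tcp_rot: [-0.001, 0.992, -0.125, 0.009]
ft_force: [0.2, 0.4, -1.1]
gripper_width: 14.6
```

```bash
python3 - <<'E'
from snap import *
from ov import *
uv();snap(13)
s=env.observe();R=rot(s);print("toolz",R[:,2].round(4))
c=load("scene13.npz");g=cv2.cvtColor(c["color"],cv2.COLOR_RGB2GRAY).astype(np.float32)
tool=s["eef_pos"]-18.7*R[:,2];bias=np.array([.8,.9])
b=max(((score(c,g,tool,(du,th,10),bias),du,th) for du in np.arange(-3,9,.5) for th in np.arange(16,34,1)));print(b)
a=np.linspace(0,2*np.pi,30,endpoint=False)
ring=np.stack([8.5*np.cos(a),8.5*np.sin(a),0*a],1)@Rh(-.25).T+[556.5,28.4,65]
draw(c,np.array([220,155]),45,50,13,edges(c,tool,b[1],b[2],10,bias),"pics/ov13.png",proj(c,ring)+bias)
E
```

```text
tool u -30.0 v -0.2 TCPz 95.4 F [ 0.2  0.4 -1.1] t 16.80 w 14.6
scene origin [201 146] f 9
toolz [ 1.760e-02  6.000e-04 -9.998e-01]
(np.float32(61.503952), np.float64(0.5), np.int64(33))
```

View pics/ov13.png

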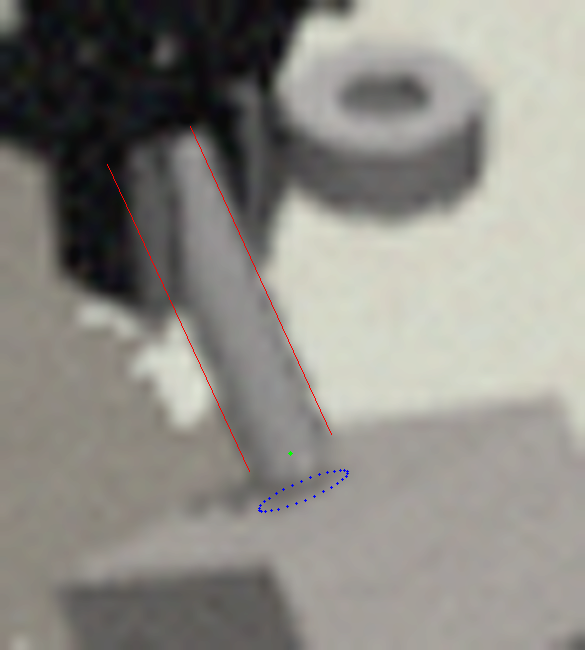

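Emit:
servo_tool(deltas=[[5, 0.0008, 0, 0.0015, 0], [5, 0.0015, 0, 0.0026, 0], [5, 0.002, 0, 0.0035, 0], [5, 0.0025, 0, 0.0043, 0], [5, 0.003, 0, 0.0052, 0], [5, 0.0035, 0, 0.006, 0], [5, 0.004, 0, 0.0069, 0], [5, 0.004, 0, 0.0069, 0]])

```text
time: 17.85
eef_pos: [531.4, 34.6, 88.5]
tcp_rot: [-0.001, 0.992, -0.125, 0.009]
ft_force: [0.2, -0.1, -1.9]
gripper_width: 15.0
```

```bash
python3 - <<'E'
from snap import *
uv();snap(14)
c=load("scene14.npz");crop(c,220,155,265,205,13,"pics/s14z.png")
E
```

```text
tool u -25.8 v -0.2 TCPz 88.5 F [ 0.2 -0.1 -1.9] t 17.85 w 15.0
scene origin [201 146] f 9
```

View pics/s14z.png

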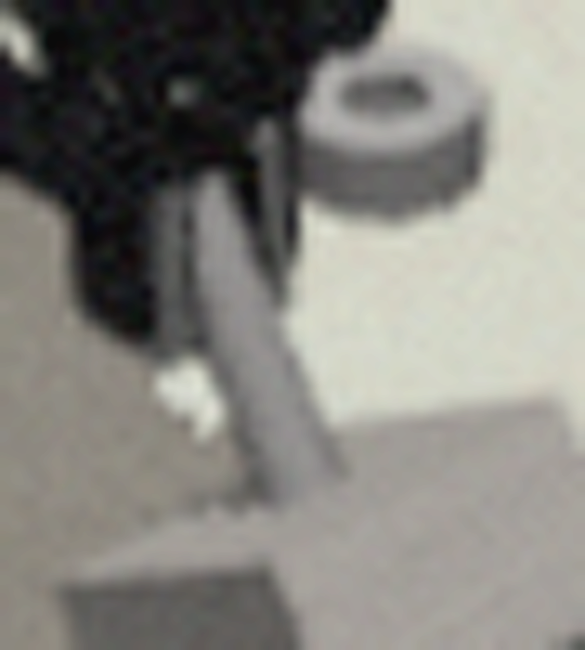

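Emit:
servo_tool(deltas=[[5, 0.0004, 0, 0.0008, 0], [5, 0.0008, 0, 0.0014, 0], [5, 0.0012, 0, 0.0021, 0], [5, 0.0016, 0, 0.0028, 0], [5, 0.002, 0, 0.0035, 0], [5, 0.0024, 0, 0.0042, 0], [5, 0.0024, 0, 0.0042, 0], [5, 0.0024, 0, 0.0042, 0]])

```text
time: 18.9
eef_pos: [533.8, 34.0, 84.4]
tcp_rot: [-0.001, 0.992, -0.125, 0.009]
ft_force: [-0.2, 0.5, -1.4]
gripper_width: 14.7
```

```bash
python3 - <<'E'
from snap import *
uv();snap(15)
c=load("scene15.npz");crop(c,220,155,265,205,13,"pics/s15z.png")
E
```

```text
tool u -23.4 v -0.2 TCPz 84.4 F [-0.2  0.5 -1.4] t 18.90 w 14.7
scene origin [201 146] f 9
```

View pics/s15z.png

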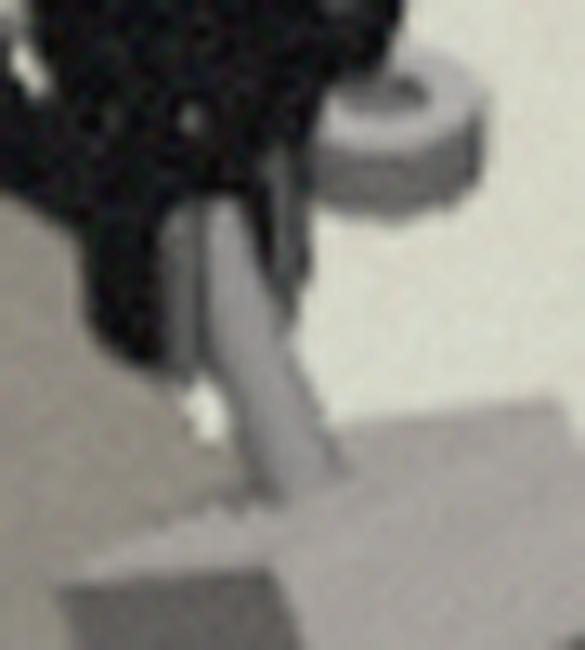

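Emit:
servo_tool(deltas=[[5, 0.0006, 0, 0.001, 0], [5, 0.0012, 0, 0.002, 0], [5, 0.0018, 0, 0.003, 0], [5, 0.0024, 0, 0.0042, 0], [5, 0.003, 0, 0.0052, 0], [5, 0.0036, 0, 0.0062, 0], [5, 0.0036, 0, 0.0062, 0], [5, 0.0036, 0, 0.0062, 0]])

```text
time: 19.95
eef_pos: [537.3, 33.1, 78.2]
tcp_rot: [-0.001, 0.992, -0.125, 0.009]
ft_force: [-0.0, 0.1, -1.2]
gripper_width: 14.9
```

Emit:
servo_tool(deltas=[[5, 0.0006, 0, 0.001, 0], [5, 0.0012, 0, 0.002, 0], [5, 0.0018, 0, 0.003, 0], [5, 0.0024, 0, 0.0042, 0], [5, 0.003, 0, 0.0052, 0], [5, 0.003, 0, 0.0052, 0], [5, 0.003, 0, 0.0052, 0], [5, 0.003, 0, 0.0052, 0]])

```text
time: 20.95
eef_pos: [540.2, 32.4, 72.9]
tcp_rot: [-0.001, 0.992, -0.125, 0.008]
ft_force: [-1.0, 0.7, -3.3]
gripper_width: 14.7
```

```bash
python3 - <<'E'
from snap import *
uv();snap(16)
c=load("scene16.npz");crop(c,220,155,265,205,13,"pics/s16z.png")
E
```

```text
tool u -16.8 v -0.2 TCPz 72.9 F [-1.   0.7 -3.3] t 20.95 w 14.7
scene origin [201 146] f 9
```

View pics/s16z.png

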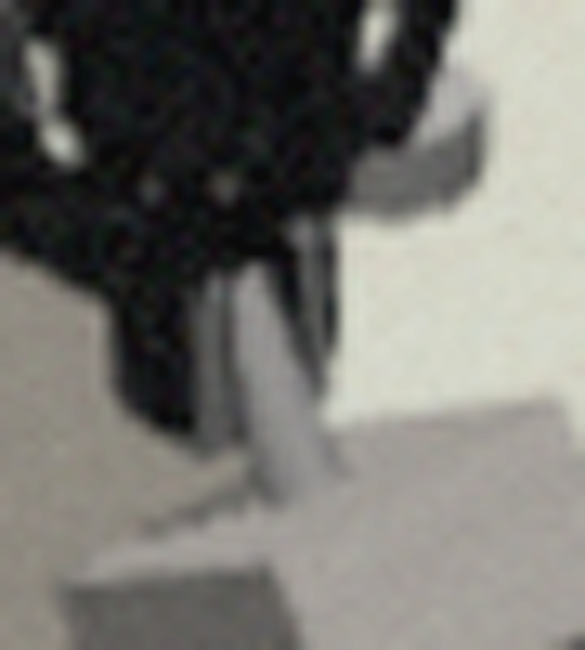

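Emit:
servo_tool(deltas=[[25, 0, 0, 0, 0], [30, 0, 0, 0, 0], [40, 0, 0, 0, 0], [45, 0, 0, 0, 0], [50, 0, 0, -0.004, 0], [50, 0, 0, -0.015, 0], [50, 0, 0, -0.03, 0], [50, 0, 0, -0.04, 0]])

```text
time: 22.0
eef_pos: [540.2, 32.4, 114.5]
tcp_rot: [-0.001, 0.992, -0.125, 0.009]
ft_force: [-0.6, -0.3, -0.6]
gripper_width: 42.6
```

```bash
python3 - <<'E'
from snap import *
uv();snap(17)
c=load("scene17.npz");crop(c,220,155,265,205,13,"pics/s17z.png")
E
```

```text
tool u -16.8 v -0.2 TCPz 114.5 F [-0.6 -0.3 -0.6] t 22.00 w 42.6
scene origin [201 146] f 9
```

View pics/s17z.png

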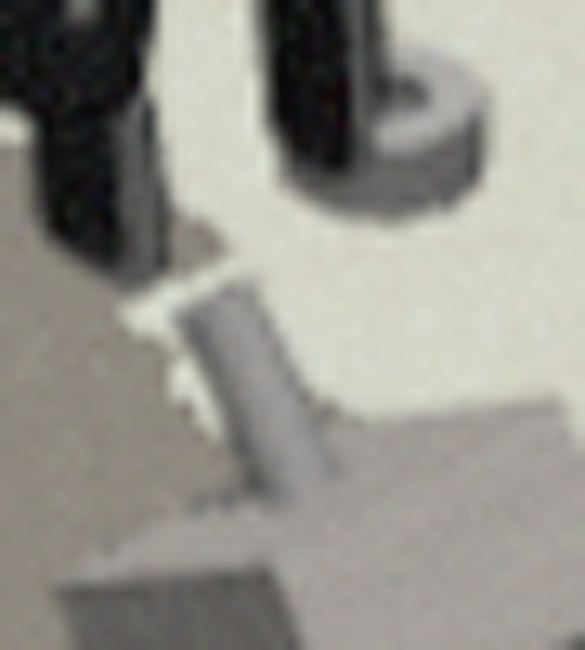

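```bash
python3 - <<'E'
from ov import *
c=load("scene17.npz")
bias=np.array([.8,.9]);h=np.array([556.5,28.4,65])
for L in (38,41):
    m=edges(c,h,0,30,L,bias); print(L,{k:((v-[220,155]+.5)*13-.5).round().tolist() for k,v in m.items()})
m=edges(c,h,0,30,38,bias)
m2={"top":m["top"],"bot":edges(c,h,0,30,60,bias)["bot"]}
draw(c,np.array([220,155]),45,50,13,m2,"pics/ov17.png",m["top"])
E
```

```text
38 {'top': [[220.0, 296.0], [262.0, 278.0], [178.0, 313.0]], 'bot': [[350.0, 602.0], [391.0, 584.0], [309.0, 619.0]]}
41 {'top': [[214.0, 280.0], [256.0, 262.0], [172.0, 298.0]], 'bot': [[344.0, 586.0], [385.0, 569.0], [302.0, 604.0]]}
```

View pics/ov17.png

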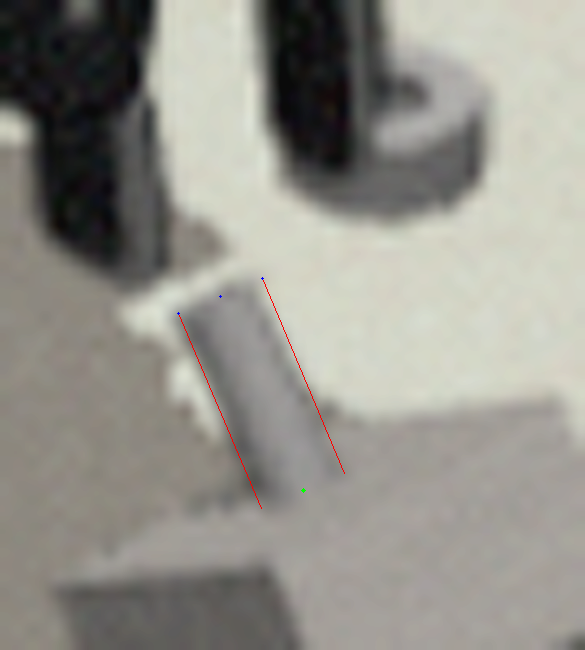

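```bash
python3 - <<'E'
from snap import *
from ov import *
c=load("scene17.npz");bias=np.array([.8,.9])
s=env.observe();R=rot(s);p=s["eef_pos"];x,y,z=R.T
for back in(0,5,10):
    for sg in(1,-1):
        P=np.array([p-z*back+sg*y*21.3+x*e for e in(-11,0,11)])
        print(back,sg,((proj(c,P)+bias-[220,155]+.5)*13-.5).round().tolist())
T=load("top0.npz")
# roller: top-face ring edges via Hough
g=cv2.cvtColor(T["color"],cv2.COLOR_RGB2GRAY)
o=(165,205);im=cv2.resize(g[205:250,165:220],None,fx=12,fy=12,interpolation=cv2.INTER_CUBIC);im=cv2.convertScaleAbs(im,alpha=1.8)
cv2.imwrite("pics/roller.png",im)
a=np.linspace(0,2*np.pi,48,endpoint=False)
col=cv2.cvtColor(im,cv2.COLOR_GRAY2BGR)
for r in(9.5,22):
    for q in proj(T,np.stack([459.6+r*np.cos(a),211.7+r*np.sin(a),20+0*a],1)):
        cv2.circle(col,tuple(int(v) for v in ((q-o+.5)*12-.5)),1,(0,0,255),-1)
cv2.imwrite("pics/roller.png",col)
E
```

```text
0 1 [[93.0, 245.0], [135.0, 267.0], [178.0, 290.0]]
0 -1 [[272.0, 148.0], [314.0, 169.0], [358.0, 191.0]]
5 1 [[90.0, 220.0], [133.0, 242.0], [176.0, 265.0]]
5 -1 [[270.0, 124.0], [313.0, 145.0], [356.0, 166.0]]
10 1 [[88.0, 195.0], [130.0, 218.0], [174.0, 240.0]]
10 -1 [[268.0, 99.0], [311.0, 120.0], [354.0, 142.0]]
```

View pics/roller.png

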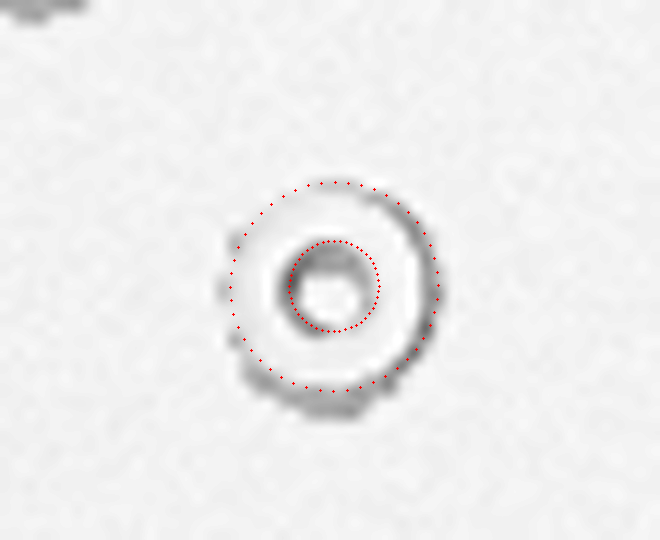

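```bash
python3 -c "
from go import *
go([459.6,213.1,80],-.25);go([459.6,213.1,1],-.25)"
```

```text
t 22.05 eef [540.9  32.3 115.5] heading -0.250 F [ 0.2 -0.4  0.7] w 42.6 tilt 1.18
delta m [-0.1242 -0.1548  0.0339] spin -0.000
t 22.05 eef [540.9  32.3 115.5] heading -0.250 F [ 0.2 -0.4  0.7] w 42.6 tilt 1.18
delta m [-0.1258 -0.1544  0.1129] spin -0.000
```

Emit:
servo_tool(deltas=[[50, 0, 0, -0.012, 0], [55, -0.005, -0.005, -0.025, 0], [65, -0.03, -0.035, -0.025, 0], [75, -0.06, -0.073, -0.02, 0], [75, -0.09, -0.112, -0.005, 0], [75, -0.115, -0.143, 0.015, 0], [75, -0.1242, -0.1548, 0.03, 0], [75, -0.1242, -0.1548, 0.034, 0]])

```text
time: 23.05
eef_pos: [458.8, 213.4, 79.3]
tcp_rot: [-0.001, 0.992, -0.124, 0.01]
ft_force: [0.2, -0.4, 0.4]
gripper_width: 63.8
```

```bash
python3 -c "
from snap import *
go([459.6,213.1,1],-.25)
snap(18,[460,213,40],40,9)"
```

```text
t 23.05 eef [458.8 213.4  79.3] heading -0.248 F [ 0.2 -0.4  0.4] w 63.8 tilt 1.11
delta m [-0.0006  0.0005  0.0783] spin 0.002
scene origin [208 114] f 9
```

View pics/scene18.png

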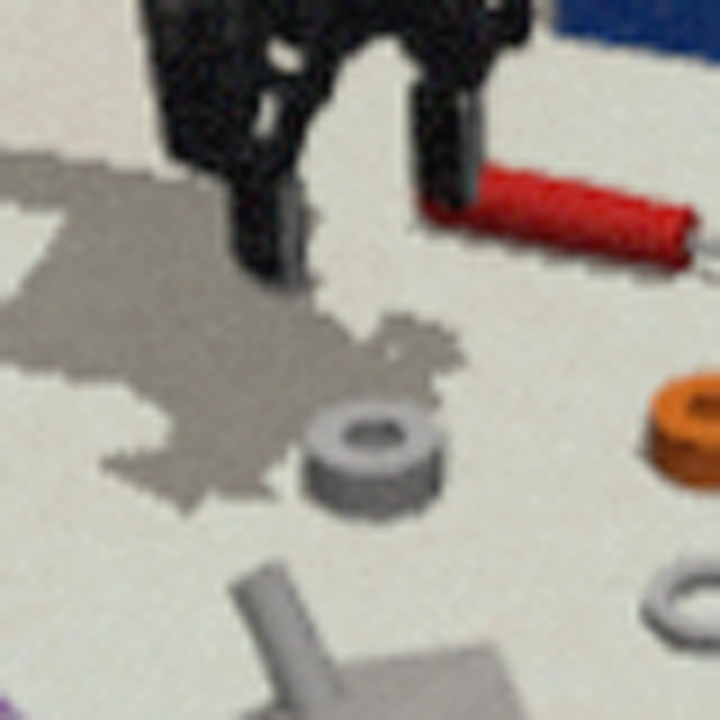

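Emit:
servo_tool(deltas=[[75, -0.0006, 0.0005, 0.01, 0], [75, -0.0006, 0.0005, 0.028, 0], [75, -0.0006, 0.0005, 0.048, 0], [75, -0.0006, 0.0005, 0.064, 0], [75, -0.0006, 0.0005, 0.073, 0], [75, -0.0006, 0.0005, 0.077, 0], [75, -0.0006, 0.0005, 0.078, 0], [75, -0.0006, 0.0005, 0.078, 0]])

```text
time: 24.1
eef_pos: [460.6, 212.5, 1.6]
tcp_rot: [-0.001, 0.992, -0.124, 0.01]
ft_force: [-0.2, 0.3, 0.6]
gripper_width: 64.0
```

```bash
python3 -c "
from snap import *
go([459.6,213.1,1],-.25)
snap(19,[460,213,40],40,9)
snap(19,[530,35,80],30,10,'top')"
```

```text
t 24.10 eef [460.6 212.5   1.6] heading -0.249 F [-0.2  0.3  0.6] w 64.0 tilt 1.17
delta m [-0.0011 -0.0003  0.0006] spin 0.001
scene origin [208 114] f 9
top origin [232 168] f 10
```

View pics/scene19.png

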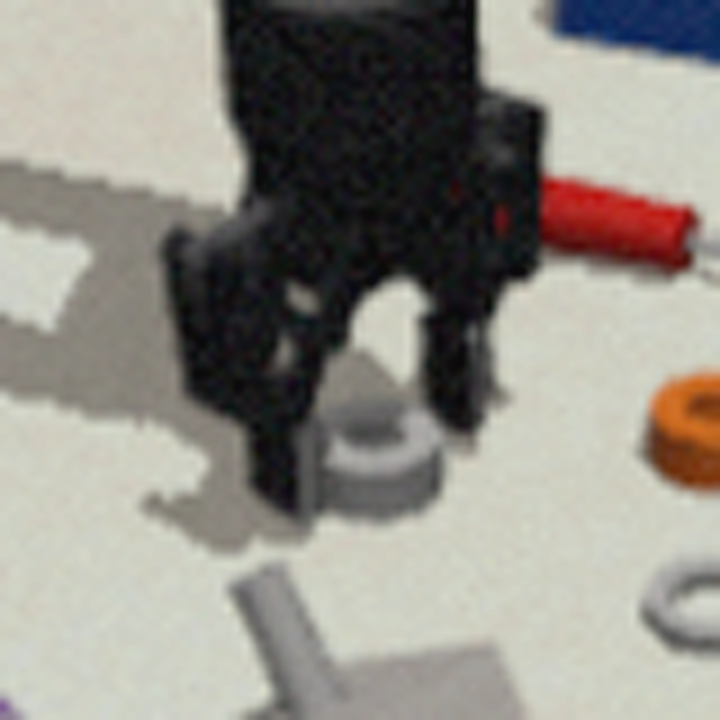

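View pics/top19.png

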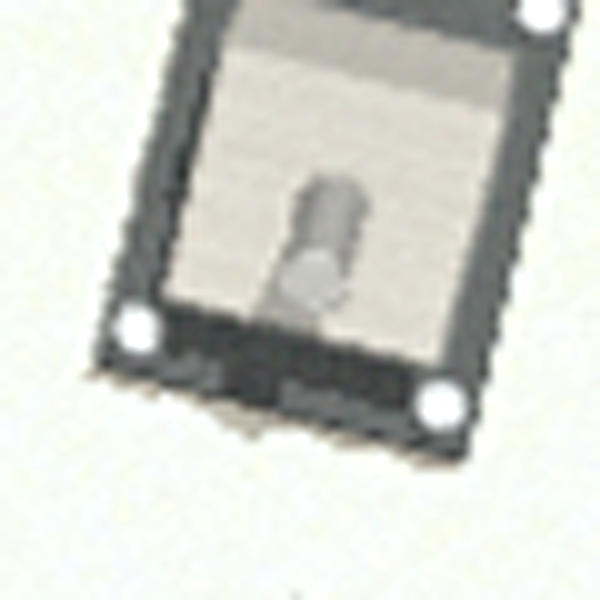

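Emit:
servo_tool(deltas=[[60, -0.0008, 0, 0, 0], [50, -0.001, 0, 0, 0], [40, -0.001, 0, 0, 0], [40, -0.001, 0, 0, 0], [40, -0.001, 0, 0, 0], [40, -0.001, 0, 0, 0], [40, -0.001, 0, -0.005, 0], [40, -0.001, 0, -0.02, 0]], force=30)

```text
time: 25.2
eef_pos: [458.3, 212.5, 21.7]
tcp_rot: [-0.001, 0.992, -0.124, 0.009]
ft_force: [0.5, 0.3, -2.8]
gripper_width: 42.6
```

```bash
python3 -c "
from snap import *
from fit import un
go([459.6,213.1,130],-.25)
snap(20,[460,213,40],40,9)
T=load('top19.npz');print(atz(T,un((313,280),(232,168),10),98))
print(proj(T,[[538.1,33.1,97.9]]))"
```

```text
t 25.20 eef [458.3 212.5  21.7] heading -0.249 F [ 0.5  0.3 -2.8] w 42.6 tilt 1.06
delta m [ 0.0031 -0.0013 -0.1083] spin 0.001
scene origin [208 114] f 9
[536.05433844  33.97671444  98.        ]
[[263.21160375 194.68592718]]
```

View pics/scene20.png

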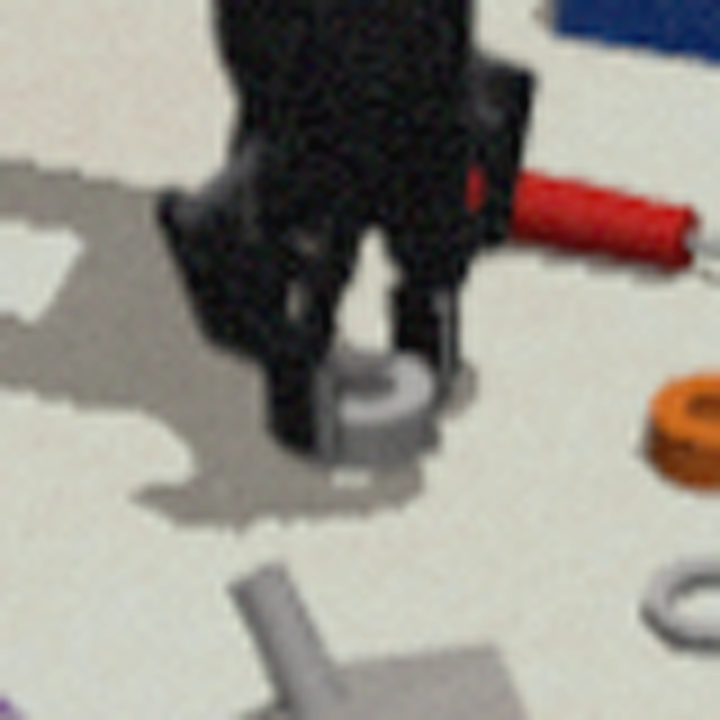

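```bash
python3 -c "
from go import *
go([539.6,32.9,130],-.25)"
```

```text
t 25.25 eef [459.6 213.   23.7] heading -0.249 F [ 0.4  0.1 -0.4] w 42.3 tilt 1.23
delta m [ 0.1241  0.1542 -0.1047] spin 0.001
```

Emit:
servo_tool(deltas=[[40, 0, 0, -0.02, 0], [40, 0, 0, -0.05, 0], [40, 0, 0, -0.08, 0], [40, 0.005, 0, -0.1, 0], [40, 0.02, 0.02, -0.109, 0], [40, 0.04, 0.05, -0.109, 0], [40, 0.06, 0.075, -0.109, 0], [40, 0.08, 0.1, -0.109, 0]])

```text
time: 26.25
eef_pos: [510.3, 95.4, 134.3]
tcp_rot: [-0.002, 0.992, -0.124, 0.011]
ft_force: [0.3, 0.3, -1.9]
gripper_width: 42.2
```

```bash
python3 -c "
from go import *
go([539.6,32.9,125],-.25)"
```

```text
t 26.25 eef [510.3  95.4 134.3] heading -0.249 F [ 0.3  0.3 -1.9] w 42.2 tilt 1.27
delta m [0.0436 0.0534 0.01  ] spin 0.001
```

Emit:
servo_tool(deltas=[[40, 0.013, 0.016, 0, 0], [40, 0.026, 0.033, 0, 0], [40, 0.037, 0.045, 0, 0], [40, 0.043, 0.052, 0.004, 0], [40, 0.0436, 0.0534, 0.008, 0], [40, 0.0436, 0.0534, 0.01, 0], [40, 0.0436, 0.0534, 0.01, 0], [40, 0.0436, 0.0534, 0.01, 0]])

```text
time: 27.25
eef_pos: [539.4, 33.3, 125.0]
tcp_rot: [-0.002, 0.992, -0.124, 0.011]
ft_force: [1.0, 0.7, -1.7]
gripper_width: 42.0
```

```bash
python3 -c "
from snap import *
from ov import *
uv()
c=eyes.capture('scene');np.savez('scene21.npz',**c)
bias=np.array([.8,.9]);h=np.array([556.5,28.4,65])
m=edges(c,h,0,31.5,38,bias);m2={'top':m['top'],'bot':edges(c,h,0,31.5,60,bias)['bot']}
s=env.observe();R=rot(s);p=s['eef_pos']
a=np.linspace(0,2*np.pi,40,endpoint=False)
pts=np.vstack([np.stack([p[0]+r*np.cos(a),p[1]+r*np.sin(a),0*a+p[2]-1.6+z],1) for r,z in((22,0),(22,20),(9.5,20))])
draw(c,np.array([210,145]),58,58,12,m2,'pics/ov21.png',proj(c,pts)+bias)"
```

```text
tool u -17.8 v 0.6 TCPz 125.0 F [ 1.   0.7 -1.7] t 27.25 w 42.0
```

View pics/ov21.png

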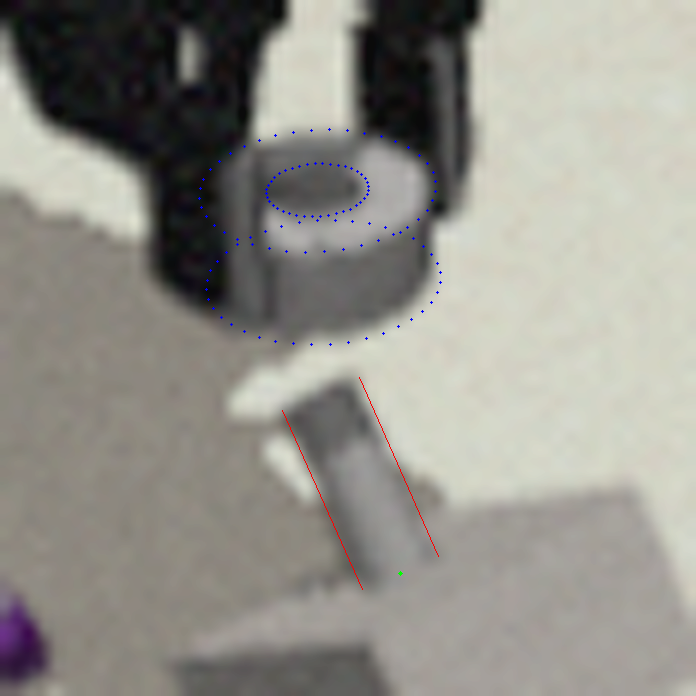

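Emit:
servo_tool(deltas=[[40, 0, 0.0004, 0.004, 0], [40, 0, 0.0004, 0.009, 0], [40, 0, 0.0004, 0.014, 0], [40, 0, 0.0004, 0.018, 0], [40, 0, 0.0004, 0.021, 0], [40, 0, 0.0004, 0.023, 0], [40, 0, 0.0004, 0.024, 0], [40, 0, 0.0004, 0.024, 0]])

```text
time: 28.3
eef_pos: [540.0, 32.9, 101.0]
tcp_rot: [-0.002, 0.992, -0.124, 0.011]
ft_force: [-0.4, -0.4, -3.2]
gripper_width: 42.0
```

```bash
python3 -c "
from snap import *
uv()
c=eyes.capture('scene');np.savez('scene22.npz',**c);crop(c,210,145,268,203,12,'pics/s22.png')"
```

```text
tool u -17.1 v 0.2 TCPz 101.0 F [-0.4 -0.4 -3.2] t 28.30 w 42.0
```

View pics/s22.png

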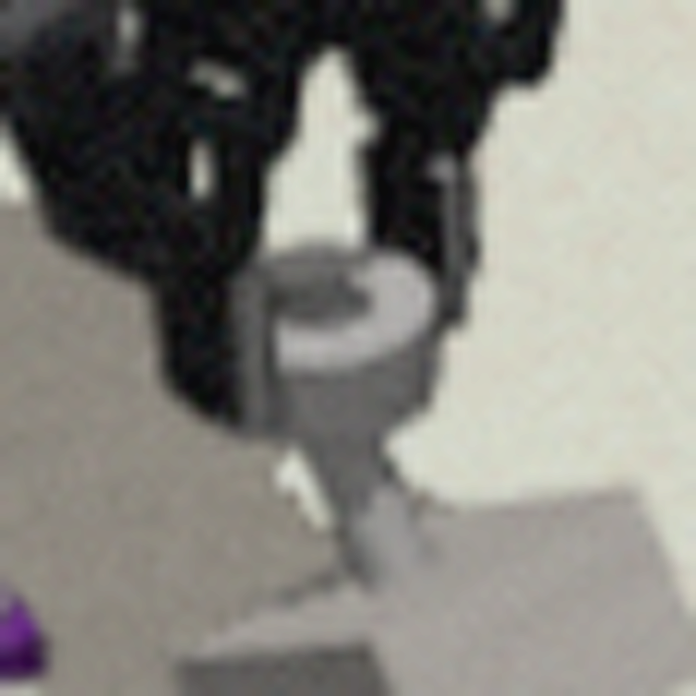

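Emit:
servo_tool(deltas=[[40, 0, 0, 0.0008, 0], [40, 0, 0, 0.0016, 0], [40, 0, 0, 0.0024, 0], [40, 0, 0, 0.0032, 0], [40, 0, 0, 0.004, 0], [40, 0, 0, 0.0045, 0], [40, 0, 0, 0.0045, 0], [40, 0, 0, 0.0045, 0]])

```text
time: 29.35
eef_pos: [540.2, 32.9, 96.7]
tcp_rot: [-0.002, 0.992, -0.124, 0.011]
ft_force: [0.4, -1.1, -1.8]
gripper_width: 42.5
```

Emit:
servo_tool(deltas=[[40, 0.0006, 0, 0.001, 0], [40, 0.0012, 0, 0.002, 0], [40, 0.0018, 0, 0.003, 0], [40, 0.0023, 0, 0.004, 0], [40, 0.0029, 0, 0.005, 0], [40, 0.0035, 0, 0.006, 0], [40, 0.004, 0, 0.007, 0], [40, 0.004, 0, 0.007, 0]], force=20)

```text
time: 30.35
eef_pos: [542.8, 32.3, 90.7]
tcp_rot: [-0.002, 0.992, -0.124, 0.01]
ft_force: [-9.6, 2.7, 15.6]
gripper_width: 42.5
```

```bash
python3 -c "
from snap import *
uv()
c=eyes.capture('scene');np.savez('scene23.npz',**c);crop(c,210,145,268,203,12,'pics/s23.png')"
```

```text
tool u -14.3 v 0.4 TCPz 90.7 F [-9.6  2.7 15.6] t 30.35 w 42.5
```

View pics/s23.png

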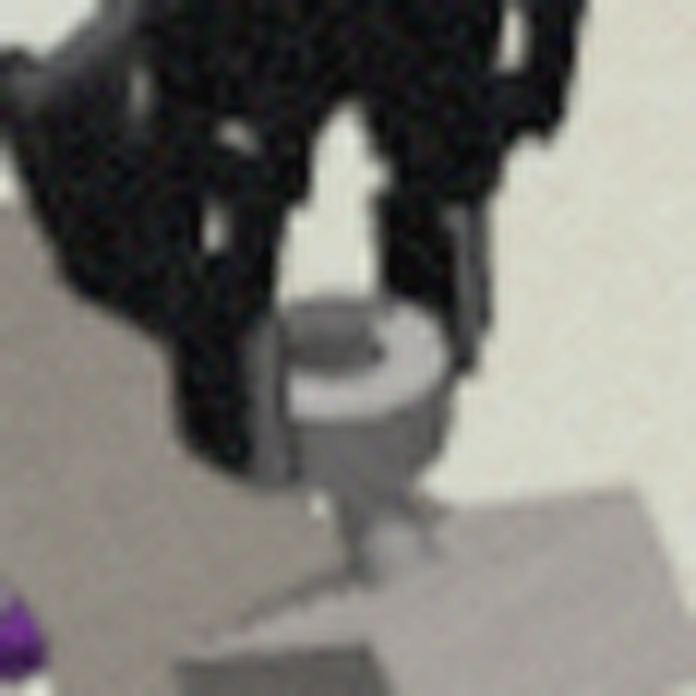

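Emit:
servo_tool(deltas=[[40, -0.0006, 0, -0.001, 0], [40, -0.0008, 0, -0.0014, 0], [52, -0.0008, 0, -0.0014, 0], [58, -0.0008, 0, -0.0014, 0], [65, -0.0008, 0, -0.0014, 0], [70, -0.0008, 0, -0.0014, 0], [70, -0.0008, 0, -0.0014, 0], [70, -0.0008, 0, -0.0014, 0]])

```text
time: 31.4
eef_pos: [542.0, 32.6, 92.0]
tcp_rot: [-0.002, 0.992, -0.124, 0.01]
ft_force: [0.5, -1.0, 0.4]
gripper_width: 59.7
```

```bash
python3 -c "
from snap import *
uv()
c=eyes.capture('scene');np.savez('scene24.npz',**c);crop(c,210,145,268,203,12,'pics/s24.png')"
```

```text
tool u -15.1 v 0.4 TCPz 92.0 F [ 0.5 -1.   0.4] t 31.40 w 59.7
```

View pics/s24.png

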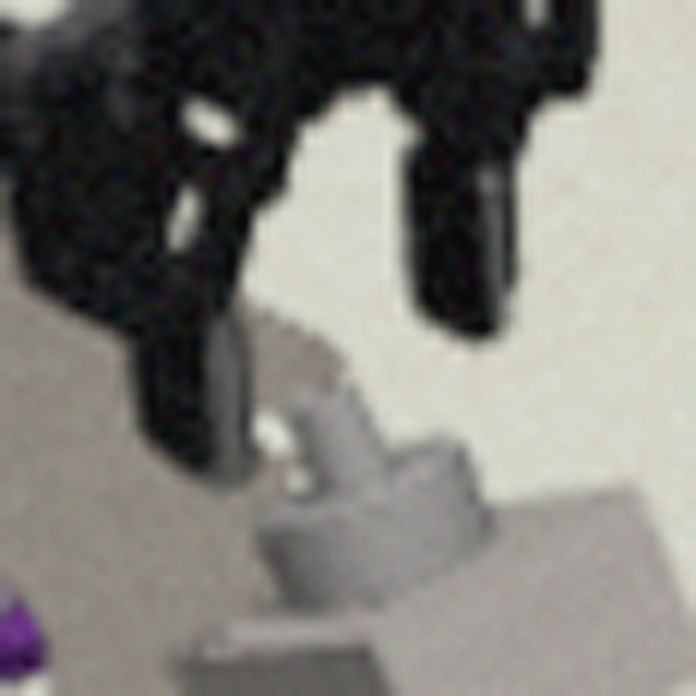

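Emit:
servo_tool(deltas=[[70, 0, 0, -0.01, 0], [75, 0, 0, -0.03, 0], [80, 0, 0, -0.06, 0], [80, 0, -0.03, -0.09, 0], [80, -0.02, -0.07, -0.1, 0], [80, -0.05, -0.11, -0.1, 0], [80, -0.08, -0.15, -0.1, 0], [80, -0.08, -0.16, -0.1, 0]])

```text
time: 32.45
eef_pos: [500.0, 209.5, 192.1]
tcp_rot: [-0.002, 0.992, -0.122, 0.01]
ft_force: [-0.4, -0.6, -0.5]
gripper_width: 68.4
```

```bash
python3 -c "
from snap import *
from ov import *
uv()
c=eyes.capture('scene');np.savez('scene25.npz',**c)
t=eyes.capture('top');np.savez('top25.npz',**t)
R=Rh(-.25);h=np.array([556.5,28.4,65]);bias=np.array([.8,.9])
a=np.linspace(0,2*np.pi,48,endpoint=False)
P=np.vstack([np.stack([r*np.cos(a),r*np.sin(a),0*a+z],1) for r,z in((22,0),(22,20),(8,38))])@R.T+h
m={'top':proj(c,[h]*3),'bot':proj(c,[h]*3)}
draw(c,np.array([215,150]),50,50,14,m,'pics/ov25.png',proj(c,P)+bias)
draw(t,np.array([240,165]),50,50,14,{'top':proj(t,[h]*3),'bot':proj(t,[h]*3)},'pics/ovt25.png',proj(t,P))
cv2.imwrite('pics/top25.png',cv2.resize(t['color'][:,:,::-1],(800,600)))
"
```

```text
tool u -99.4 v 161.6 TCPz 192.1 F [-0.4 -0.6 -0.5] t 32.45 w 68.4
```

View pics/ov25.png

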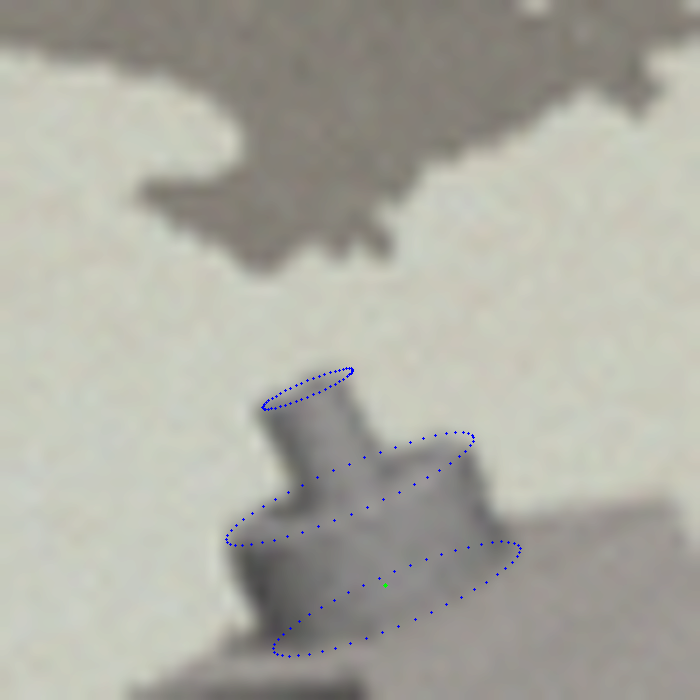

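View pics/ovt25.png

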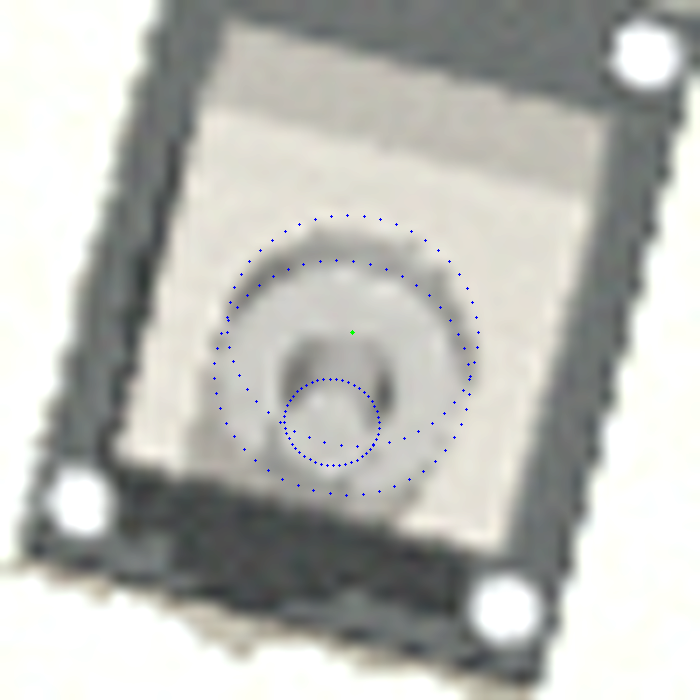

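View pics/top25.png

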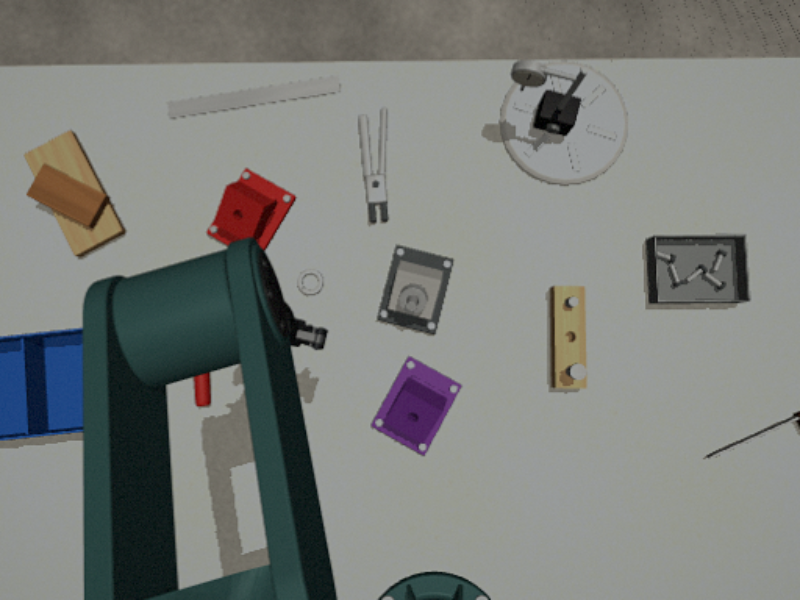

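```bash
python3 - <<'E'
from ov import *
bias=np.array([.8,.9]);h=np.array([556.5,28.4,65])
for n in("scene17.npz","scene25.npz"):
    c=load(n);g=cv2.cvtColor(c["color"],cv2.COLOR_RGB2GRAY).astype(np.float32)
    s=np.arange(30,48,.5);prof=0
    for off in(-3,-1.5,0,1.5,3):
        a31=axis(31)
        n_=np.cross(a31,[.455,-.696,.557]);n_/=np.linalg.norm(n_)
        P=np.array([h+a31*t+n_*off for t in s]);q=(proj(c,P)+bias).astype(np.float32)
        v=cv2.remap(g,q[:,0].reshape(1,-1),q[:,1].reshape(1,-1),cv2.INTER_LINEAR)[0]
        prof=prof+v/5
    print(n,[f"{a:.0f}:{b:.0f}" for a,b in zip(s[::2],prof[::2])])
E
```

```text
scene17.npz ['30:83', '31:84', '32:84', '33:84', '34:83', '35:83', '36:83', '37:83', '38:88', '39:98', '40:110', '41:116', '42:116', '43:107', '44:95', '45:85', '46:80', '47:77']
scene25.npz ['30:79', '31:79', '32:79', '33:79', '34:78', '35:78', '36:79', '37:81', '38:85', '39:95', '40:105', '41:112', '42:117', '43:119', '44:118', '45:118', '46:119', '47:119']
```

```bash
python3 -c "
from workcell import env
print(env.sign_off()); s=env.observe(); print(s['time'],s['ft_force'])"
```

```text
the job is handed in; nothing more can be done
None
the job is handed in; nothing more can be done
```

The blade guide is rebuilt and I handed the job in at about 32.5 s. The long pin is in the block's hole and the roller lies flat on the block's face round it. The system gave no verdict.

**Pin:** The moves cannot tilt the tool, so I tilted the pin in the grip by pushing it against the block's back edge. I then fed it down the hole axis and let it drop the last few millimetres. My first try, swinging the upright pin inside the hole, failed; I lifted it out and the reading stayed around 8 N.

**Roller:** I lowered it flat over the pin's top. It wedged at about 18 N, so I backed off about 1.5 mm and opened the fingers. It then slid down on its own.

**Last checks, by camera only:**
- **Pin height:** about 38 mm stands out of the face, allowing for how its top edge is seen. It was the same before and after the roller went on.
- **Pin lean:** its top sits roughly 1.5 mm (2 mm in an earlier view) further toward the robot than the model, which fits the play in the hole.
- **Roller:** it looks flat, about 1–1.5 mm downhill of centre. The overlay did not match exactly: its top edge drew about 2 mm low, which I put down to picture error.
- **Camera agreement:** the two cameras disagreed by 2–4 mm in position, so I lined the scene camera up on the block itself.
- **Other things:** the other two pins, the spacer and the pliers look unmoved from above. The arm hid most of the screwdriver; its visible end was in place. The gripper was well clear and read no force.

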